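Pack away the stamp box

TASK

Pack the stamping things away: tip the ink cartridges out of the white cup into the open wooden box, stand the empty cup upright in the middle of the cork coaster, and put every hand stamp into the box too. Only when all that is done, lay the lid in the mouth of the box and press it down, at both ends, until it lies level and flush with the rim all round. Leave everything else on the desk where it is.

Things in the scene. Friction and masses are not known exactly. Their poses are not given: they have to be found in the camera images.
- stampbox: Open wooden box fixed on the desk, outside 236 (x) x 156 (y) x 104 mm high, walls 10, floor 6 mm. Origin: centre of the underside, z up. Mouth 216 x 136 mm; room inside 200 x 124 mm. The lid drops inside the mouth; fully home it rests on fixed strips along the long walls, tops 90 mm above the desk, and its top is level with the rim.
- ledge_near (a joint): How far (m) the stiff rubber ledge across the -x end, just inside the mouth (100 x 8 mm), is pushed down. At 0 its top is 97 mm above the desk: a lid merely laid on both ledges stands 7 mm proud of the rim. It moves down against about 6 N of friction and stays where left; from 0.007 the lid is home at that end (stop 0.0085).
- ledge_far (a joint): The same kind of ledge at the box's +x end.
- lid: Loose flat wooden lid, 210 (x) x 130 (y) x 14 mm, about 0.3 kg, with a bar handle 90 (x) x 16 (y) x 26 mm high standing in the middle of its top (top of handle 40 mm above the lid's underside). Origin: centre of the underside; z up. Symmetric under a half turn.
- cup: White handleless ceramic cup, 85 mm high, straight sides, outside diameter 66 mm, wall 3 mm, floor 5 mm, about 0.16 kg, smooth inside. It holds the cartridges, which slide out once it is tipped some 25 degrees or more past horizontal. Origin: centre of its underside; z towards the mouth.
- cup_rim (a point): Centre of the cup's mouth, 85 mm above its origin.
- coaster: Round cork coaster, 100 mm across, 5 mm thick, fixed to the desk. Origin: centre of its underside.
- stamp0: Wooden hand stamp (there are two or three; None if absent), standing on its rubber face: base 64 (x) x 34 (y) x 18 mm, with a round upright handle of 22 mm diameter in the middle, 54 mm high in all, about 0.12 kg. Origin: centre of its underside; z towards the handle's end.
- stamp1: Wooden hand stamp (there are two or three; None if absent), standing on its rubber face: base 64 (x) x 34 (y) x 18 mm, with a round upright handle of 22 mm diameter in the middle, 54 mm high in all, about 0.12 kg. Origin: centre of its underside; z towards the handle's end.
- stamp2: Wooden hand stamp (there are two or three; None if absent), standing on its rubber face: base 64 (x) x 34 (y) x 18 mm, with a round upright handle of 22 mm diameter in the middle, 54 mm high in all, about 0.12 kg. Origin: centre of its underside; z towards the handle's end.
- cartridge0: Black plastic ink cartridge, a smooth chunky block 14 (x) x 20 (y) x 28 (z) mm (there are two to four; None if absent), standing in the cup at the start. Origin: centre of its underside, a 14 x 20 mm end.
- cartridge1: Black plastic ink cartridge, a smooth chunky block 14 (x) x 20 (y) x 28 (z) mm (there are two to four; None if absent), standing in the cup at the start. Origin: centre of its underside, a 14 x 20 mm end.
- cartridge2: Black plastic ink cartridge, a smooth chunky block 14 (x) x 20 (y) x 28 (z) mm (there are two to four; None if absent), standing in the cup at the start. Origin: centre of its underside, a 14 x 20 mm end.
- cartridge3: Black plastic ink cartridge, a smooth chunky block 14 (x) x 20 (y) x 28 (z) mm (there are two to four; None if absent), standing in the cup at the start. Origin: centre of its underside, a 14 x 20 mm end.
- stapler: Bystander: black stapler, 130 x 34 x 44 mm. Not part of the job.
- notes: Bystander: pad of paper notes, 76 x 76 x 22 mm. Not part of the job.
- phone: Bystander: black phone lying flat, 150 x 72 x 9 mm. Not part of the job.
- glasses_case: Bystander: dark glasses case, 155 x 60 x 36 mm. Not part of the job.
- tape: Bystander: grey tape dispenser, 150 x 55 mm, 91 mm high. Not part of the job.
There are look-alikes about, which are no part of the job. Leave any purple look-alike of the stamp0 alone. What is shaped like the stamp2 but red is not meant.

How it is judged:
On the way, in this order (a step that is already met when the one before it is completed fails the run):
1. the cup is tipped, its mouth over the box (angle between cup's own z axis and vertical above 1.3 rad and x of cup_rim in the frame of stampbox between -0.118 and 0.118 m and y of cup_rim in the frame of stampbox between -0.08 and 0.08 m and z of cup_rim in the frame of stampbox between 0.05 and 0.35 m), for 0.1 s.
2. all cartridges and stamps are in the box and the cup stands released on the coaster (x of stamp0 in the frame of stampbox between -0.112 and 0.112 m and y of stamp0 in the frame of stampbox between -0.072 and 0.072 m and z of stamp0 in the frame of stampbox between 0 and 0.086 m and x of stamp1 in the frame of stampbox between -0.112 and 0.112 m and y of stamp1 in the frame of stampbox between -0.072 and 0.072 m and z of stamp1 in the frame of stampbox between 0 and 0.086 m and x of stamp2 in the frame of stampbox between -0.112 and 0.112 m and y of stamp2 in the frame of stampbox between -0.072 and 0.072 m and z of stamp2 in the frame of stampbox between 0 and 0.086 m and x of cartridge0 in the frame of stampbox between -0.112 and 0.112 m and y of cartridge0 in the frame of stampbox between -0.072 and 0.072 m and z of cartridge0 in the frame of stampbox between 0 and 0.086 m and x of cartridge1 in the frame of stampbox between -0.112 and 0.112 m and y of cartridge1 in the frame of stampbox between -0.072 and 0.072 m and z of cartridge1 in the frame of stampbox between 0 and 0.086 m and x of cartridge2 in the frame of stampbox between -0.112 and 0.112 m and y of cartridge2 in the frame of stampbox between -0.072 and 0.072 m and z of cartridge2 in the frame of stampbox between 0 and 0.086 m and x of cartridge3 in the frame of stampbox between -0.112 and 0.112 m and y of cartridge3 in the frame of stampbox between -0.072 and 0.072 m and z of cartridge3 in the frame of stampbox between 0 and 0.086 m and horizontal distance between cup and coaster below 0.022 m and angle between cup's own z axis and vertical below 0.08 rad and z of cup in the frame of coaster between 0.002 and 0.009 m and linear speed of cup below 0.02 m/s and contact force between the fingers and cup below 0.1 N), for 0.2 s.
At the end, for the whole second after the job is handed in: Every stamp and cartridge present is inside the box below the lid; the cup stands upright (within 0.08 rad) and released on the coaster, within 22 mm of its centre; the lid lies in the box's mouth, its underside within about 2 mm of the strips and tilted less than 0.015 rad, at rest (all of step 2 and z of lid in the frame of stampbox between 0.087 and 0.0922 m and angle between lid's own z axis and vertical below 0.015 rad and horizontal distance between lid and stampbox below 0.008 m and angle between the x axis of lid and the x axis of stampbox, either way round below 0.08 rad and linear speed of lid below 0.02 m/s); the robot touches nothing.
It fails at once if a bystander (stapler, notes, phone, glasses case or tape dispenser) is moved more than 30 mm (distance of any of stapler, notes, phone, glasses_case, tape from where it was at the start of the episode above 0.03 m).
Of stamp0, stamp1, stamp2 only 2 to 3 are there at a start; the rules pass over those that are not, and their reading is None.
Of cartridge0, cartridge1, cartridge2, cartridge3 only 2 to 4 are there at a start; the rules pass over those that are not, and their reading is None.
At some moment in a run one of lid, stamp0, stamp1, stamp2 may be knocked a few centimetres aside while the robot is not near it.
It also fails if it takes over 210 s, if anything falls off the work surface, if the arm or the gripper's body presses on something with over 40 N, if the wrist force passes 120 N, or if a joint passes its speed limit or range.

ROBOT

A 6-joint arm with a two-finger parallel gripper is mounted at the origin on the work surface. World frame = base frame: x ahead of the robot, y to its left, z up, the work surface at z = 0. Lengths are in m, angles in rad, forces in N, time in s.
With the tool pointing down it reaches from about 0.375 to 0.9 m from the base axis. Payload 3.1 kg.
Tool frame: the origin (TCP) lies at the very end of the fingers, on their centre line; the grasp point (between the pads) lies 19 mm behind it; z points along the fingers, y is the line along which they close (so a half turn about z gives the same grasp; the last joint's range is limited). The gripper opens to 85 mm and grips with 20 to 120 N. Pads are 22 mm wide; open, the fingers measure 114 mm over their backs; the gripper's body (76 mm by 85 mm) begins 54 mm behind the grasp point. The pads swing forward as they close: fully open they stand 13 mm farther back than shut.
Start: joints at [1.006, 0.527, 1.433, -0, 1.181, -0.178], TCP at [0.236, 0.579, 0.231] pointing down, gripper open.
Joint ranges: [-3.08, 3.08], [-0.75, 2.2], [0.22, 2.44], [-1.43, 4.57], [0, 2.65], [-2.85, 2.85]. Speed limits (rad/s): [2.79, 2.79, 3.14, 3.14, 3.14, 3.14].

INTERFACE

Orientations are given as a unit quaternion [x, y, z, w].
In Python, from station import telemetry, snapshot, ticket gives the robot as it stands.
- The arm moves only by the tool move_arm, never from a script. Its argument "commands" is text: rows parted by semicolons, each of 7 numbers parted by spaces: the shift along the tool's x, y, z in mm, then the turn, a rotation vector about the tool's x, y, z in degrees, then the opening, from -1 (shut) to 1 (fully open). A call has exactly 5 rows; each row is the pose to reach, as a shift and turn from the pose commanded when the call began, along the tool's axes at that moment; what a row does not reach only later rows make up. A row lasts 1/8 s, in which the tool goes at most 62.5 mm and 10.7 degrees, less where a joint would pass 70% of its speed; a pose out of reach is approached as far as the arm can. A call with a gripper value outside its range is refused whole. The fingers move at their own pace and stop on an object; "grip_force" is the grip in N (left out, the last holds). Time passes only in rows, so rows that repeat a pose let the fingers close, or fill a call up. It gives the time, the measured TCP pose, the force, the opening and the grip force at its end, in the units of the state.
- telemetry.sense(): the state, without advancing time (a new reading comes with each control period).
- snapshot(name): name is "scene" or "top" or "wrist"; returns a dict with "image" (420x560x3 uint8, red, green, blue), "fx", "fy", "cx", "cy" (pixels), "k1" (the pictures are not rectified: a ray, as slopes to the right and down, at radius r is drawn at 1 + k1 r^2 times it, then the intrinsics apply), "pose" (4x4, takes a point from camera to world coordinates). Camera axes: x right, y down, z forward; pixel columns grow to the right and rows downward; lengths in m; the calibration is good to about 2 mm. A picture is of the moment at which its call begins. There is no depth.
- ticket.sign_off(): hands the job in; it is judged then, once.
The state is a dict: "t": time; "q": joint angles; "qd": joint speeds; "tau": joint torques, N m; "tcp_pos": TCP position; "tool_rot": TCP orientation; "force": force on the tool from outside, world axes, zero at the start; "ft_torque": the same for the moment, N m; "finger_gap": opening from 0.0 (shut) to 1.0 (fully open); "gripper_force": force on a finger pad.
Only numpy, scipy, OpenCV 4.12 (cv2) and the standard library are available. Lean on these libraries where they do the work, as an engineer would, in place of code of your own. Each camera call takes 0.05 s, during which the arm holds its last target. There are 200 camera calls.

## Working session

There is one attempt and no reset: what is moved stays moved. The work goes in short steps, Python scripts to look and compute and a tool call to move; the robot and the scene stay as the last step left them, time stands still between calls to the robot, and variables do not carry over. Pictures are saved under pics/ and viewed, at most 14 in all, crops included, and the job is handed in when it is done.

Besides the shell and the picture viewer there is one more tool, called after ">>>" as name(argument=value, ...) on one line, values as JSON. move_arm: Moves the arm, as the interface text tells. Its arguments: {"type":"object","properties":{"commands":{"type":"string"},"grip_force":{"type":"number"}},"required":["commands"]}

```bash
ls; mkdir -p pics; python3 - <<'E'
from station import telemetry, snapshot
import cv2
s=telemetry.sense();print(s)
for n in("top","scene"):
    d=snapshot(n);cv2.imwrite(f"pics/{n}0.png",d["image"][:,:,::-1]);print(n,d["fx"],d["fy"],d["cx"],d["cy"],d["k1"],d["pose"].round(3).tolist())
E
```

```text
pics
{'t': 0.0, 'q': array([ 1.00554310e+00,  5.28480229e-01,  1.43389502e+00,  1.32761240e-05,
        1.18140443e+00, -1.78491336e-01]), 'qd': array([ 0.00019049,  0.00078498, -0.00175789,  0.00112258,  0.00038804,
        0.00058459]), 'tau': array([ 1.05943579e-04, -4.42343223e+01, -1.78030032e+01, -2.51954498e-05,
        8.45043047e-03, -6.63596325e-06]), 'tcp_pos': array([0.2353206 , 0.57823689, 0.2303273 ]), 'tool_rot': array([ 1.92180275e-01,  9.81359030e-01, -1.01654090e-03, -4.03058659e-04]), 'force': array([0.32987625, 0.49758797, 0.05574146]), 'ft_torque': array([-0.00753011, -0.03486939,  0.05525366]), 'gripper_force': 0.0, 'finger_gap': 0.9970482579058805}
top 434.03600773384284 434.03600773384284 270.74366653244346 217.7352228475349 -0.018761167479793135 [[0.004, -0.985, 0.173, 0.399], [-1.0, -0.008, -0.019, -0.055], [0.02, -0.173, -0.985, 1.099], [0.0, 0.0, 0.0, 1.0]]
scene 530.7775641072129 530.7775641072129 286.5989949994841 209.74725554663465 -0.13135859557616375 [[0.313, 0.804, -0.506, 1.24], [0.95, -0.259, 0.177, -0.321], [0.011, -0.536, -0.844, 1.2], [0.0, 0.0, 0.0, 1.0]]
```

View pics/top0.png

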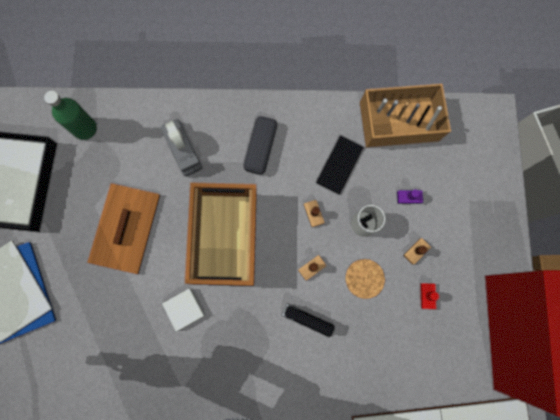

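View pics/scene0.png

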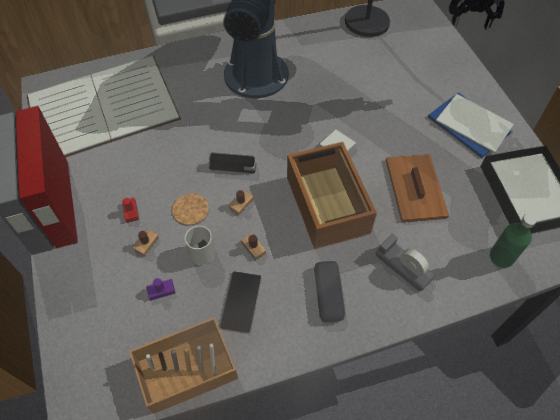

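The top view shows the box at (222,233), lid (124,228), cup (371,219) and coaster (365,279). Three wooden stamps are at (315,213), (312,267) and (418,251). The look-alikes are purple (410,197) and red (429,296), and the bystanders are spread around these.

```bash
cat > h.py <<'E'
import numpy as np, cv2
from scipy.spatial.transform import Rotation as R
from station import telemetry, snapshot
def rays(d,px):
    K=np.array([[d["fx"],0,d["cx"]],[0,d["fy"],d["cy"]],[0,0,1]])
    u=cv2.undistortPoints(np.float64(px).reshape(-1,1,2),K,np.array([d["k1"],0,0,0.])).reshape(-1,2)
    return d["pose"][:3,3],np.c_[u,np.ones(len(u))]@d["pose"][:3,:3].T
def onplane(d,px,z):
    o,v=rays(d,px); return (o+v*((z-o[2])/v[:,2])[:,None])[:,:2]
def project(d,P):
    P=np.atleast_2d(P);c=(P-d["pose"][:3,3])@d["pose"][:3,:3];s=c[:,:2]/c[:,2:]
    s=s*(1+d["k1"]*(s**2).sum(1,keepdims=True))
    return s*[d["fx"],d["fy"]]+[d["cx"],d["cy"]]
def rect(d,cnt,z):
    "min-area rectangle of a contour laid on plane z: centre, long, short (mm), yaw of the long side"
    w=onplane(d,cnt.reshape(-1,2),z)
    b=cv2.boxPoints(cv2.minAreaRect(np.float32(w*1000)))
    e=[b[1]-b[0],b[2]-b[1]];e.sort(key=np.linalg.norm);a=np.degrees(np.arctan2(e[1][1],e[1][0]))%180
    return b.mean(0).round(1),np.linalg.norm(e[1]).round(),np.linalg.norm(e[0]).round(),round(float(a),1)
def down(yaw):
    "tool pointing down, its y (closing line) at world angle yaw (deg)"
    y=np.radians(yaw);Y=np.array([np.cos(y),np.sin(y),0]);Z=np.array([0,0,-1.])
    return R.from_matrix(np.c_[np.cross(Y,Z),Y,Z])
def to(p,rot,frm=None):
    "shift (mm) and turn (deg) in tool axes from the present pose (or frm) to p, rot"
    s=telemetry.sense();p0,r0=frm or (s["tcp_pos"],R.from_quat(s["tool_rot"]))
    print("shift",(r0.inv().apply(np.array(p)-p0)*1000).round(1),"turn",np.degrees((r0.inv()*rot).as_rotvec()).round(1))
    return np.array(p),rot
E
python3 - <<'E'
from h import *
for n in("top","scene"):
    d=snapshot(n);hsv=cv2.cvtColor(d["image"],cv2.COLOR_RGB2HSV)
    m=cv2.inRange(hsv,(0,70,50),(179,255,255))
    cs,_=cv2.findContours(m,cv2.RETR_EXTERNAL,cv2.CHAIN_APPROX_NONE)
    for c in cs:
        a=cv2.contourArea(c)
        if 60<a<12000:
            z=.018 if a<900 else .005 if n=="top" and a<2000 else .014 if a<4800 else .104
            print(n,int(a),c.reshape(-1,2).mean(0).round(),z,*rect(d,c,z))
    g=cv2.inRange(hsv,(0,0,130),(179,60,255))
    cs,_=cv2.findContours(g,cv2.RETR_EXTERNAL,cv2.CHAIN_APPROX_NONE)
    for c in cs:
        if 300<cv2.contourArea(c)<4000: print(n,'white',cv2.contourArea(c),c.reshape(-1,2).mean(0).round(),*rect(d,c,.085))
E
```

```text
top 367 [ 29. 328.] 0.018 [314.3 511.1] 141.0 29.0 117.4
top 409 [428. 296.] 0.018 [ 395.2 -469.8] 63.0 48.0 0.0
top 1179 [365. 278.] 0.005 [ 438.2 -312.4] 98.0 98.0 44.3
top 320 [312. 267.] 0.018 [ 464.6 -179. ] 65.0 34.0 125.4
top 9424 [528. 332.] 0.104 [ 320.2 -644.3] 360.0 175.0 173.9
top 460 [ 35. 269.] 0.018 [452.9 501.4] 160.0 32.0 31.2
top 338 [417. 251.] 0.018 [ 506.7 -444.5] 67.0 35.0 133.5
top 309 [314. 213.] 0.018 [ 602.1 -184.6] 64.0 35.0 18.4
top 312 [410. 196.] 0.018 [ 648.4 -433. ] 66.0 37.0 90.5
top 4187 [123. 228.] 0.014 [561.8 294. ] 210.0 132.0 167.5
top 6785 [221. 234.] 0.104 [537.7  40.4] 238.0 158.0 179.1
top 649 [ 72. 121.] 0.018 [847.  441.8] 134.0 68.0 45.9
top 4695 [404. 115.] 0.014 [ 872.9 -432.9] 234.0 163.0 95.5
top white 1694.5 [446. 414.] [ 145.4 -460.4] 386.0 41.0 89.6
top white 482.0 [266. 391.] [184.7 -61.1] 74.0 45.0 66.4
top white 513.5 [ 13. 363.] [245.6 502.8] 85.0 50.0 19.1
top white 2883.0 [ 15. 292.] [406.3 533. ] 192.0 131.0 34.0
top white 2903.5 [ 18. 178.] [663.3 541.4] 201.0 110.0 174.5
top white 2391.0 [ 48. 117.] [840.8 473.8] 283.0 158
[... 573 characters left out ...]
 448.9 -316.4] 99.0 96.0 166.3
scene 270 [240. 201.] 0.018 [ 467.4 -185.2] 68.0 47.0 126.8
scene 2902 [416. 188.] 0.014 [566.1 290.7] 216.0 132.0 167.7
scene 6315 [329. 194.] 0.104 [563.6  27.1] 286.0 179.0 179.0
scene 400 [454. 128.] 0.018 [411.7 536.6] 211.0 130.0 22.9
scene 1019 [553. 126.] 0.014 [463.6 801.9] 349.0 83.0 144.6
scene 960 [317.   6.] 0.014 [-240.3  312.6] 342.0 111.0 73.3
scene white 506.0 [198. 236.] [ 576.  -316.5] 69.0 66.0 166.0
scene white 3091.0 [529. 187.] [707.  556.3] 206.0 160.0 174.1
scene white 314.5 [338. 140.] [408.7 112.4] 73.0 72.0 31.7
scene white 2142.5 [475. 122.] [452.7 520.7] 191.0 136.0 34.4
scene white 404.0 [190.  24.] [-210.2 -162.6] 230.0 38.0 90.5
```

```bash
python3 - <<'E'
from h import *
a=to([.576,-.316,.32],down(61.3))
E
```

```text
shift [-652.7 -700.1  -88.5] turn [-0.1 -0.   6.5]
```

>>> move_arm(commands="-40 -40 -18 0 0 0 1;-80 -85 -36 0 0 0 1;-120 -130 -54 0 0 0 1;-160 -172 -72 0 0 0 1;-200 -214 -88 0 0 6 1")

```text
t: 0.82
tcp_pos: [0.3406, 0.3035, 0.32]
tool_rot: [0.244, 0.97, 0.0, 0.0]
force: [1.1, -0.6, 0.2]
finger_gap: 1.0
gripper_force: 0.0
```

```bash
python3 - <<'E'
from h import *
s=telemetry.sense();print(s["t"],s["q"].round(3),s["tcp_pos"].round(4))
a=to([.576,-.316,.32],down(61.3))
E
```

```text
0.825 [ 0.482  0.186  1.716 -0.     1.239 -0.595] [0.3406 0.3035 0.32  ]
shift [-5.009e+02 -4.338e+02  1.000e-01] turn [0.  0.  0.4]
```

>>> move_arm(commands="-42 -36 0 0 0 0 1;-84 -73 0 0 0 0 1;-125 -108 0 0 0 0 1;-167 -145 0 0 0 0 1;-210 -182 0 0 0 0 1")

```text
t: 1.45
tcp_pos: [0.4397, 0.0439, 0.3194]
tool_rot: [0.243, 0.97, 0.0, 0.0]
force: [0.7, 0.7, 0.8]
finger_gap: 1.003
gripper_force: 0.0
```

>>> move_arm(commands="-42 -36 0 0 0 0 1;-84 -73 0 0 0 0 1;-125 -108 0 0 0 0 1;-167 -145 0 0 0 0 1;-210 -182 0 0 0 0 1")

```text
t: 2.08
tcp_pos: [0.539, -0.2156, 0.3191]
tool_rot: [0.243, 0.97, 0.0, -0.0]
force: [0.8, -0.2, 0.5]
finger_gap: 1.004
gripper_force: 0.0
```

```bash
python3 - <<'E'
from h import *
s=telemetry.sense();print(s["t"],s["q"].round(3),s["tcp_pos"].round(4))
a=to([.576,-.316,.32],down(61.3))
d=snapshot("wrist");cv2.imwrite("pics/w1.png",d["image"][:,:,::-1])
r=R.from_quat(s["tool_rot"]);print(r.inv().apply(d["pose"][:3,3]-s["tcp_pos"]),(r.inv()*R.from_matrix(d["pose"][:3,:3])).as_matrix().round(2))
E
```

```text
2.075 [-0.573  0.378  1.435  0.     1.329 -1.652] [ 0.539  -0.2156  0.3191]
shift [-80.  -71.   -0.9] turn [ 0.  -0.   0.5]
[ 0.06790637 -0.00029308 -0.14296543] [[-0.   -0.96 -0.27]
 [ 1.   -0.    0.  ]
 [-0.   -0.27  0.96]]
```

View pics/w1.png

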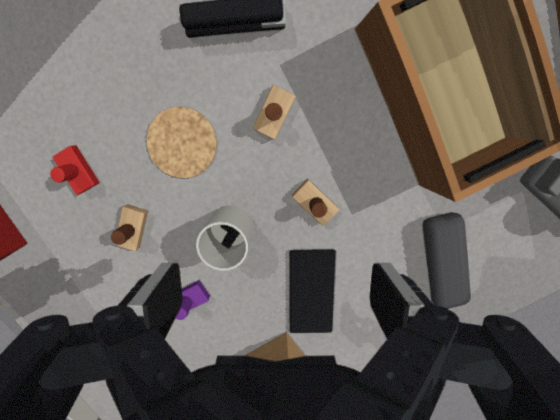

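The wrist view shows the cup rim circle centred near (222,246), the coaster at (181,142), and the stamps at (274,112), (316,202) and (131,228).

```bash
cat >> h.py <<'E'
def see(n="wrist",z=.018,lo=(0,60,50),amin=200,amax=2e5):
    d=snapshot(n);m=cv2.inRange(cv2.cvtColor(d["image"],cv2.COLOR_RGB2HSV),lo,(179,255,255))
    for c in cv2.findContours(m,cv2.RETR_EXTERNAL,cv2.CHAIN_APPROX_NONE)[0]:
        if amin<cv2.contourArea(c)<amax: print(n,int(cv2.contourArea(c)),c.reshape(-1,2).mean(0).round(),*rect(d,c,z))
    return d
E
python3 - <<'E'
from h import *
d=see();see(z=.005,amin=2000,amax=6000)
g=cv2.cvtColor(d["image"],cv2.COLOR_RGB2GRAY)
c=cv2.HoughCircles(cv2.GaussianBlur(g[180:310,160:290],(3,3),0),cv2.HOUGH_GRADIENT,1,15,param1=100,param2=15,minRadius=18,maxRadius=32)
for x,y,r in c[0][:6]: print(x+160,y+180,r,onplane(d,[[x+160,y+180]],.085),onplane(d,[[x+160+r,y+180]],.085))
i=cv2.resize(d["image"][180:310,160:290],None,fx=4,fy=4);cv2.imwrite("pics/w1c.png",i[:,:,::-1])
E
```

```text
wrist 1192 [278. 349.] [ 814. -369.] 100.0 69.0 95.3
wrist 744 [194. 294.] [ 649.6 -432.4] 76.0 43.0 101.2
wrist 1072 [134. 222.] [ 506.5 -446. ] 69.0 46.0 133.2
wrist 988 [  8. 228.] [ 427.9 -623.9] 107.0 52.0 136.8
wrist 1029 [320. 196.] [ 603.7 -186. ] 66.0 34.0 18.9
wrist 1397 [ 77. 165.] [ 398.5 -473.7] 65.0 63.0 179.2
wrist 3878 [186. 136.] [ 441.4 -310.2] 95.0 95.0 149.2
wrist 1203 [279. 105.] [ 466.8 -179.8] 64.0 34.0 126.1
wrist 29148 [469.  80.] [557.9  75.6] 289.0 237.0 178.9
wrist 3866 [183. 139.] [ 441.1 -313.9] 99.0 98.0 60.7
228.5 239.5 24.9 [[ 0.58036676 -0.31251877]] [[ 0.59516232 -0.28498061]]
189.5 242.5 22.4 [[ 0.56046905 -0.35825435]] [[ 0.57391369 -0.33310107]]
```

View pics/w1c.png

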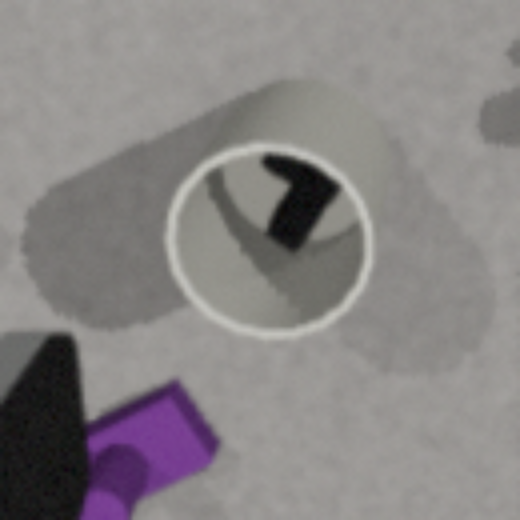

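```bash
cat >> h.py <<'E'
def tilted(az,t):
    "closing line level at az+90, tool leaning forward along az by t deg from straight down"
    a,t=np.radians([az,t]);Y=np.array([-np.sin(a),np.cos(a),0]);Z=np.array([np.sin(t)*np.cos(a),np.sin(t)*np.sin(a),-np.cos(t)])
    return R.from_matrix(np.c_[np.cross(Y,Z),Y,Z])
E
python3 - <<'E'
from h import *
r=tilted(-38,35);g=np.array([.578,-.315,.060]);z=r.as_matrix()[:,2]
p=to(g+z*(.025-.13),r)
to(g+z*.025,r,p)
s=telemetry.sense();print(s["tcp_pos"],p)
E
```

```text
shift [-21.7 -58.  172.4] turn [  2.9 -34.9   9.3]
shift [ -0.   0. 130.] turn [0. 0. 0.]
[ 0.53912076 -0.21657201  0.31844877] (array([ 0.53054164, -0.27792146,  0.14601096]), Rotation.from_matrix(array([[-6.45500620e-01,  6.15661475e-01,  4.51984400e-01],
                            [ 5.04320356e-01,  7.88010754e-01, -3.53128915e-01],
                            [-5.73576436e-01, -2.77555756e-17, -8.19152044e-01]])))
```

>>> move_arm(commands="-5 -14 40 1 -9 2 1;-10 -28 80 1.5 -17 4.5 1;-16 -42 120 2 -26 7 1;-22 -58 150 2.9 -34.9 9.3 1;-21.7 -58 172.4 2.9 -34.9 9.3 1", grip_force=60)

```text
t: 2.85
tcp_pos: [0.5316, -0.2738, 0.1507]
tool_rot: [0.31, 0.904, -0.096, 0.279]
force: [24.7, -28.9, 27.7]
finger_gap: 0.996
gripper_force: 0.0
```

```bash
python3 - <<'E'
from h import *
r=tilted(-38,35);g=np.array([.578,-.315,.060]);z=r.as_matrix()[:,2]
s=telemetry.sense();print(s["q"].round(3),s["tcp_pos"].round(4))
to(g+z*.025,r)
d=snapshot("wrist");cv2.imwrite("pics/w2.png",d["image"][:,:,::-1])
E
```

```text
[-0.662  0.523  2.02   0.119 -0.    -1.692] [ 0.5316 -0.2738  0.1507]
shift [ -0.3  -4.  134.9] turn [ 0.  -0.7  0.1]
```

View pics/w2.png

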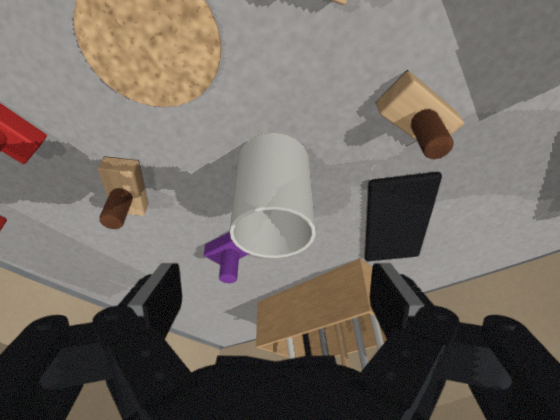

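The wrist view is centred on the cup rim, which spans (232–314, 232). However, joint 5 is now at its limit, so I can't lean the tool any further forward. I'll tip the cup with forearm roll (joint 4) instead, gripping it from the side.

```bash
python3 - <<'E'
from h import *
p=to([.53,-.275,.30],tilted(-38,0))
p2=to([.53,-.275,.30],down(-5),p)
p2=to([.53,-.275,.30],down(-38),p2)
E
```

```text
shift [ -92.3   -2.1 -128. ] turn [ 0.1 32.8  0.1]
shift [0. 0. 0.] turn [ 0.  0. 57.]
shift [0. 0. 0.] turn [ 0.  0. 33.]
```

>>> move_arm(commands="-18 0 -25 0 6.6 0 1;-37 0 -50 0 13 0 1;-55 -1 -75 0 20 0 1;-74 -2 -100 0 27 0 1;-92 -2 -128 0 32.8 0 1")

```text
t: 3.52
tcp_pos: [0.5353, -0.2782, 0.3119]
tool_rot: [0.324, 0.946, -0.006, 0.013]
force: [-0.2, -0.7, -1.6]
finger_gap: 1.004
gripper_force: 0.0
```

>>> move_arm(commands="0 0 0 0 0 10 1;0 0 0 0 0 20 1;0 0 0 0 0 30 1;0 0 0 0 0 40 1;0 0 0 0 0 50 1")

```text
t: 4.15
tcp_pos: [0.535, -0.2778, 0.31]
tool_rot: [0.695, 0.719, 0.001, 0.015]
force: [0.7, -0.0, -0.8]
finger_gap: 1.004
gripper_force: 0.0
```

>>> move_arm(commands="0 0 0 0 0 10 1;0 0 0 0 0 20 1;0 0 0 0 0 30 1;0 0 0 0 0 40 1;0 0 0 0 0 40 1")

```text
t: 4.78
tcp_pos: [0.535, -0.278, 0.3099]
tool_rot: [0.897, 0.441, 0.006, 0.014]
force: [0.0, 0.5, 0.4]
finger_gap: 0.999
gripper_force: 0.0
```

>>> move_arm(commands="0 0 0 0 9 0 1;0 0 0 0 18 0 1;0 0 0 0 27 0 1;0 0 0 0 36 0 1;0 0 0 0 40 0 1")

```text
t: 5.4
tcp_pos: [0.5343, -0.2797, 0.3089]
tool_rot: [0.841, 0.418, 0.314, -0.138]
force: [-0.5, -0.1, -0.0]
finger_gap: 1.003
gripper_force: 0.0
```

```bash
python3 - <<'E'
from h import *
s=telemetry.sense();print(s["q"].round(3),s["tcp_pos"].round(4),R.from_quat(s["tool_rot"]).as_matrix().round(2))
E
```

```text
[-0.991  0.475  1.508  0.671  1.436 -0.532] [ 0.5343 -0.2797  0.3089] [[ 0.45  0.79  0.41]
 [ 0.62 -0.61  0.49]
 [ 0.64  0.03 -0.77]]
```

```bash
python3 - <<'E'
from h import *
r=tilted(-115,45);g=np.array([.578,-.315,.064]);z=r.as_matrix()[:,2]
p=to([.58,-.28,.31],down(-28))
p=to(g-z*.115,r,p);print(p[0])
to(g+z*.025,r,p)
E
```

```text
shift [21.3 36.3 17.9] turn [  5.1 -39.8  -8.8]
shift [ 49.4  10.4 164.7] turn [ -1.2 -45.   -2.8]
[ 0.61236617 -0.24130152  0.14531728]
shift [  0.   0. 140.] turn [0. 0. 0.]
```

>>> move_arm(commands="5 9 4 1.2 -10 -2.2 1;10 18 9 2.5 -20 -4.4 1;15 27 13 3.8 -30 -6.6 1;21 36 18 5.1 -39.8 -8.8 1;21 36 18 5.1 -39.8 -8.8 1")

```text
t: 6.02
tcp_pos: [0.5828, -0.2759, 0.3108]
tool_rot: [0.855, 0.519, -0.001, 0.001]
force: [-0.4, 0.0, 0.2]
finger_gap: 1.0
gripper_force: 0.0
```

>>> move_arm(commands="10 2 33 -0.3 -9.2 -0.6 1;20 4 66 -0.5 -18.4 -1.2 1;30 6 99 -0.8 -27.6 -1.8 1;40 8 132 -1 -36.8 -2.4 1;49 10 165 -1.2 -45 -2.8 1")

```text
t: 6.65
tcp_pos: [0.6117, -0.2411, 0.1443]
tool_rot: [0.778, 0.496, -0.325, 0.206]
force: [0.4, -0.3, -0.5]
finger_gap: 0.999
gripper_force: 0.0
```

```bash
python3 - <<'E'
from h import *
r=tilted(-115,45);g=np.array([.578,-.315,.064]);z=r.as_matrix()[:,2]
d=snapshot("wrist");cv2.imwrite("pics/w3.png",d["image"][:,:,::-1])
s=telemetry.sense();print(s["q"].round(3),s["tcp_pos"].round(4))
p=to(g+z*.025,r)
print(project(d,[[.578,-.315,.085],[.578,-.315,0]]))
E
```

```text
[-0.224  0.851  1.342 -0.808  1.287  0.575] [ 0.6096 -0.2365  0.1328]
shift [-10.3   5.6 133.4] turn [-0.5  0.4  0.9]
[[275.25433279 230.46504664]
 [275.41514637 147.5267643 ]]
```

View pics/w3.png

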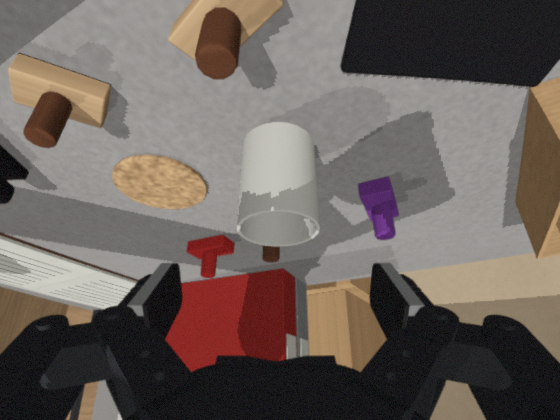

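The cup rim is at (278,228), where the calibration predicts it and centred between the fingers. I'll let the arm settle, then advance.

>>> move_arm(commands="0 0 0 0 0 0 1;0 0 0 0 0 0 1;0 0 0 0 0 0 1;0 0 0 0 0 0 1;0 0 0 0 0 0 1")

```text
t: 7.32
tcp_pos: [0.6119, -0.2417, 0.1462]
tool_rot: [0.779, 0.495, -0.323, 0.206]
force: [-0.8, 0.5, -0.2]
finger_gap: 0.995
gripper_force: 0.0
```

```bash
python3 - <<'E'
from h import *
r=tilted(-115,45);g=np.array([.578,-.315,.064]);z=r.as_matrix()[:,2]
s=telemetry.sense();print(s["q"].round(3),s["tcp_pos"].round(4))
p=to(g+z*.025,r)
E
```

```text
[-0.232  0.831  1.337 -0.807  1.289  0.571] [ 0.6119 -0.2417  0.1462]
shift [  1.3   0.3 140.2] turn [-0.   0.1 -0.1]
```

>>> move_arm(commands="0 0 45 0 0 0 1;0 0 90 0 0 0 1;1 0 120 0 0 0 1;1 0 140 0 0 0 1;1 0 140 0 0 0 1")

```text
t: 7.95
tcp_pos: [0.5691, -0.331, 0.0445]
tool_rot: [0.779, 0.496, -0.325, 0.205]
force: [0.9, 0.1, -0.3]
finger_gap: 1.001
gripper_force: 0.0
```

>>> move_arm(commands="0 0 0 0 0 0 -0.5;0 0 0 0 0 0 -0.5;0 0 0 0 0 0 -0.5;0 0 0 0 0 0 -0.5;0 0 0 0 0 0 -0.5", grip_force=60)

```text
t: 8.57
tcp_pos: [0.5715, -0.3301, 0.0468]
tool_rot: [0.779, 0.496, -0.323, 0.207]
force: [1.4, 3.5, 6.3]
finger_gap: 0.771
gripper_force: 67.1
```

```bash
cat >> h.py <<'E'
RG=tilted(-115,45);CZ=RG.inv().apply([0,0,1])
def cup_tcp(M,rot):
    "TCP that puts the held cup's mouth centre at M"
    return np.array(M)-.021*rot.apply(CZ)+.025*rot.as_matrix()[:,2]
E
python3 - <<'E'
from h import *
s=telemetry.sense()
p=to(s["tcp_pos"]+[0,0,.2],RG)
for M,az,t in(([.56,-.2,.32],-112,-2),([.545,.0,.28],-105,-45),([.54,.06,.17],-100,-45),([.54,.06,.17],-100,-85)):
    r=tilted(az,t);p=to(cup_tcp(M,r),r,p);print(p[0].round(3),np.degrees(np.arccos(r.apply(CZ)[2])).round())
E
```

```text
shift [-141.8    0.4 -141. ] turn [ 0.1  0.2 -0.1]
shift [  67.5  -66.2 -115.4] turn [-1.1 47.  -2.9]
[ 0.566 -0.185  0.281] 47.0
shift [201.2 -93.5  25.4] turn [ 2.9 42.9 -6.6]
[0.555 0.037 0.262] 90.0
shift [-37.8 -23.7 117.7] turn [ 3.5 -0.  -3.5]
[0.547 0.098 0.152] 90.0
shift [ 22.1  -0.  -18.9] turn [ 0. 40. -0.]
[0.547 0.1   0.181] 130.0
```

>>> move_arm(commands="-35 0 -35 0 0 0 -0.5;-71 0 -71 0 0 0 -0.5;-106 0 -106 0 0 0 -0.5;-142 0 -141 0 0 0 -0.5;-142 0 -141 0 0 0 -0.5")

```text
t: 9.2
tcp_pos: [0.572, -0.3311, 0.2499]
tool_rot: [0.78, 0.495, -0.321, 0.209]
force: [0.4, 0.7, -4.1]
finger_gap: 0.765
gripper_force: 67.9
```

>>> move_arm(commands="14 -13 -23 0 9.5 -0.6 -0.5;28 -26 -46 0 19 -1.2 -0.5;42 -40 -70 0 28.5 -1.8 -0.5;56 -53 -93 0 38 -2.4 -0.5;67 -66 -115 -1 47 -2.9 -0.5")

```text
t: 9.82
tcp_pos: [0.564, -0.1843, 0.2775]
tool_rot: [0.829, 0.559, 0.014, -0.013]
force: [0.2, -0.2, -3.0]
finger_gap: 0.767
gripper_force: 68.0
```

```bash
python3 - <<'E'
from h import *
s=telemetry.sense();print(s["q"].round(3),s["tcp_pos"].round(4),s["finger_gap"])
p=None
for M,az,t in(([.545,.0,.28],-105,-45),([.54,.06,.17],-100,-45),([.54,.06,.17],-100,-85)):
    r=tilted(az,t);p=to(cup_tcp(M,r),r,p);print(p[0].round(3),np.degrees(np.arccos(r.apply(CZ)[2])).round())
E
```

```text
[-0.523  0.438  1.457  0.039  1.259 -0.15 ] [ 0.564  -0.1843  0.2775] 0.7671427047321304
shift [201.3 -91.5  23.5] turn [ 2.6 42.7 -6.8]
[0.555 0.037 0.262] 90.0
shift [-37.8 -23.7 117.7] turn [ 3.5 -0.  -3.5]
[0.547 0.098 0.152] 90.0
shift [ 22.1  -0.  -18.9] turn [ 0. 40. -0.]
[0.547 0.1   0.181] 130.0
```

>>> move_arm(commands="40 -18 5 0.5 8.5 -1.4 -0.5;80 -36 10 1 17 -2.8 -0.5;120 -54 14 1.5 26 -4.2 -0.5;160 -72 19 2 34 -5.6 -0.5;201 -91 23 2.6 42.7 -6.8 -0.5")

```text
t: 10.45
tcp_pos: [0.5553, 0.0364, 0.2615]
tool_rot: [0.734, 0.562, 0.302, -0.233]
force: [-0.5, 0.8, -2.2]
finger_gap: 0.77
gripper_force: 68.0
```

>>> move_arm(commands="-10 -6 30 1 0 -1 -0.5;-19 -12 60 2 0 -2 -0.5;-29 -18 90 3 0 -3 -0.5;-38 -24 117 3.5 0 -3.5 -0.5;-38 -24 117 3.5 0 -3.5 -0.5")

```text
t: 11.08
tcp_pos: [0.5449, 0.096, 0.1502]
tool_rot: [0.709, 0.594, 0.289, -0.247]
force: [-0.3, 0.4, -1.7]
finger_gap: 0.766
gripper_force: 68.1
```

```bash
python3 - <<'E'
from h import *
s=telemetry.sense();print(s["q"].round(3),s["tcp_pos"].round(4),s["finger_gap"])
r=tilted(-100,-85);to(cup_tcp([.54,.06,.17],r),r)
E
```

```text
[-0.426  0.656  1.822  0.864  1.105 -0.831] [0.5449 0.096  0.1502] 0.7659245650956176
shift [ 25.2   1.2 -18.8] turn [-0.2 40.3 -0.4]
```

>>> move_arm(commands="6 0 -5 0 8 0 -0.5;12 0 -10 0 16 0 -0.5;19 0 -14 0 24 0 -0.5;25 1 -19 0 32 0 -0.5;25 1 -19 0 40 0 -0.5")

```text
t: 11.7
tcp_pos: [0.5503, 0.0971, 0.1847]
tool_rot: [0.566, 0.475, 0.518, -0.431]
force: [0.1, 0.4, -2.6]
finger_gap: 0.769
gripper_force: 68.1
```

>>> move_arm(commands="0 0 0 0 4 0 -0.5;0 0 0 0 8 0 -0.5;0 0 0 0 8 0 -0.5;0 0 0 0 8 0 -0.5;0 0 0 0 8 0 -0.5")

```text
t: 12.32
tcp_pos: [0.5495, 0.0985, 0.1847]
tool_rot: [0.529, 0.445, 0.554, -0.464]
force: [-0.4, -0.1, -1.9]
finger_gap: 0.768
gripper_force: 68.1
```

```bash
python3 - <<'E'
from h import *
s=telemetry.sense();print(s["q"].round(3),s["tcp_pos"].round(4),s["finger_gap"],s["force"])
r=R.from_quat(s["tool_rot"]);print(np.degrees(np.arccos(r.apply(CZ)[2])))
d=snapshot("top");cv2.imwrite("pics/t4.png",cv2.resize(d["image"][150:320,150:350],None,fx=3,fy=3)[:,:,::-1])
E
```

```text
[-0.58   1.026  1.784  1.2    1.742 -1.265] [0.5495 0.0985 0.1847] 0.7679425157148204 [-0.39463438 -0.13444602 -1.89582573]
137.55169518266933
```

View pics/t4.png

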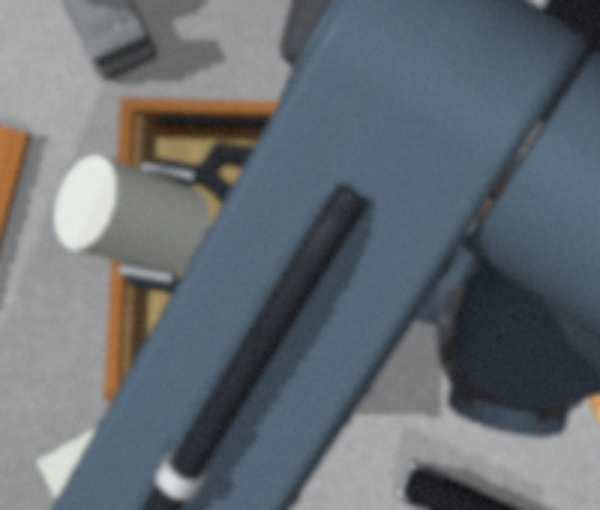

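The cup is tipped 138° over the box and the load has fallen to about the cup's own weight. I'll carry it back towards the coaster.

```bash
python3 - <<'E'
from h import *
p=None
for M,az,t in(([.54,.05,.26],-102,-45),([.54,-.1,.30],-110,0),([.50,-.24,.30],-118,25),([.4395,-.313,.25],-122,45),([.4395,-.313,.105],-122,45)):
    r=tilted(az,t);p=to(cup_tcp(M,r),r,p);print(p[0].round(3),np.degrees(np.arccos(r.apply(CZ)[2])).round())
E
```

```text
shift [58.   0.6 -8.3] turn [ -1.8 -47.6   0.9]
[0.548 0.088 0.242] 90.0
shift [-108.1   33.3 -133.3] turn [ -3.1 -44.9   7.6]
[ 0.545 -0.086  0.26 ] 45.0
shift [-163.4    9.8    2.5] turn [  1.7 -25.    7.9]
[ 0.498 -0.243  0.258] 20.0
shift [-77.5 -20.4  87.2] turn [  2.3 -20.    3.3]
[ 0.43  -0.328  0.211] 0.0
shift [102.5  -0.  102.5] turn [0. 0. 0.]
[ 0.43  -0.328  0.066] 0.0
```

>>> move_arm(commands="12 0 -2 0 -9.5 0 -0.5;24 0 -4 0 -19 0 -0.5;36 0 -6 -1 -28.5 0 -0.5;48 0 -8 -1.5 -38 0.5 -0.5;58 0.6 -8 -1.8 -47.6 0.9 -0.5")

```text
t: 13.0
tcp_pos: [0.5472, 0.0877, 0.243]
tool_rot: [0.719, 0.582, 0.295, -0.24]
force: [-0.0, 0.6, -1.8]
finger_gap: 0.77
gripper_force: 68.0
```

>>> move_arm(commands="-22 7 -27 -0.6 -9 1.5 -0.5;-44 14 -54 -1.2 -18 3 -0.5;-66 20 -80 -1.8 -27 4.5 -0.5;-88 27 -107 -2.4 -36 6 -0.5;-108 33 -133 -3.1 -44.9 7.6 -0.5")

```text
t: 13.62
tcp_pos: [0.5435, -0.086, 0.2603]
tool_rot: [0.819, 0.573, -0.003, -0.0]
force: [-0.2, -0.3, -2.0]
finger_gap: 0.77
gripper_force: 68.0
```

>>> move_arm(commands="-33 2 0.5 0.3 -5 1.6 -0.5;-66 4 1 0.6 -10 3.2 -0.5;-99 6 1.5 1 -15 4.8 -0.5;-132 8 2 1.4 -20 6.4 -0.5;-163 10 2.5 1.7 -25 7.9 -0.5")

```text
t: 14.25
tcp_pos: [0.497, -0.2421, 0.2569]
tool_rot: [0.837, 0.502, -0.188, 0.111]
force: [-0.7, -0.3, -1.5]
finger_gap: 0.767
gripper_force: 68.0
```

>>> move_arm(commands="-19 -5 22 0.5 -5 0.8 -0.5;-38 -10 44 1.1 -10 1.6 -0.5;-57 -15 66 1.7 -15 2.4 -0.5;-77 -20 87 2.3 -20 3.3 -0.5;-77 -20 87 2.3 -20 3.3 -0.5")

```text
t: 14.88
tcp_pos: [0.4286, -0.3257, 0.2087]
tool_rot: [0.808, 0.448, -0.337, 0.182]
force: [0.0, 0.0, -3.7]
finger_gap: 0.766
gripper_force: 68.0
```

```bash
python3 - <<'E'
from h import *
s=telemetry.sense();print(s["t"],s["q"].round(3),s["tcp_pos"].round(4),s["finger_gap"])
r=tilted(-122,45);to(cup_tcp([.4395,-.313,.105],r),r)
d=snapshot("wrist");cv2.imwrite("pics/w5.png",d["image"][:,:,::-1])
d=snapshot("top");cv2.imwrite("pics/t5.png",cv2.resize(d["image"][170:300,170:430],None,fx=3,fy=3)[:,:,::-1])
E
```

```text
14.875 [-0.467  0.595  1.691 -0.881  1.149  0.592] [ 0.4286 -0.3257  0.2087] 0.7656164737883773
shift [ 99.9   3.6 101.4] turn [-0.4  0.   0.2]
```

View pics/t5.png

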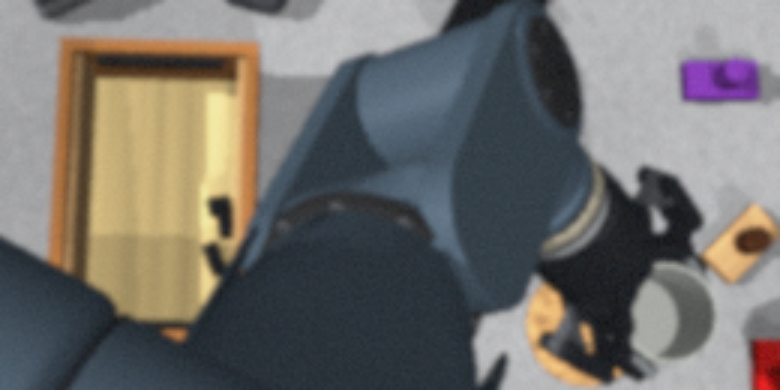

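View pics/w5.png

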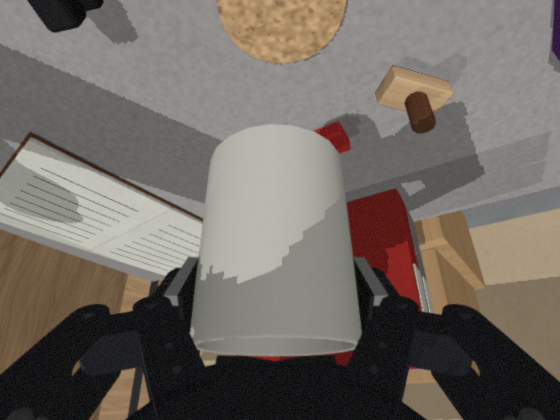

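The top view shows the cartridges in the box by its -y wall and the cup empty. The wrist view shows the cup still aligned in the pads.

>>> move_arm(commands="25 0 25 0 0 0 -0.5;50 1 50 0 0 0 -0.5;75 2 75 0 0 0 -0.5;101 2 102 0 0 0 -0.5;101 2 102 0 0 0 -0.5")

```text
t: 15.6
tcp_pos: [0.4317, -0.3277, 0.0657]
tool_rot: [0.807, 0.449, -0.336, 0.184]
force: [0.3, -0.5, -1.8]
finger_gap: 0.766
gripper_force: 68.0
```

```bash
python3 - <<'E'
from h import *
s=telemetry.sense();print(s["t"],s["q"].round(3),s["tcp_pos"].round(4),s["force"])
r=tilted(-122,45);p=to(cup_tcp([.4395,-.313,.093],r),r)
p=to(cup_tcp([.4395,-.313,.089],r),r,p)
d=snapshot("top")
E
```

```text
15.6 [-0.468  0.84   1.732 -1.014  0.978  0.86 ] [ 0.4317 -0.3277  0.0657] [ 0.29653911 -0.45561973 -1.78504335]
shift [ 7.3 -1.1  8.8] turn [-0.2  0.   0.2]
shift [ 2.8 -0.   2.8] turn [0. 0. 0.]
```

>>> move_arm(commands="4 0 4 0 0 0 -0.5;8 0 8 0 0 0 -0.5;9 0 9 0 0 0 -0.5;10 0 10 0 0 0 -0.5;10 0 10 0 0 0 -0.5")

```text
t: 16.27
tcp_pos: [0.4319, -0.3284, 0.0528]
tool_rot: [0.808, 0.448, -0.335, 0.185]
force: [-0.7, -0.2, -0.8]
finger_gap: 0.77
gripper_force: 68.0
```

>>> move_arm(commands="0.7 0 0.7 0 0 0 -0.5;1.4 0 1.4 0 0 0 -0.5;1.4 0 1.4 0 0 0 -0.5;1.4 0 1.4 0 0 0 -0.5;1.4 0 1.4 0 0 0 -0.5")

```text
t: 16.9
tcp_pos: [0.4319, -0.3285, 0.0518]
tool_rot: [0.807, 0.448, -0.336, 0.186]
force: [0.7, 2.7, 6.0]
finger_gap: 0.77
gripper_force: 68.6
```

>>> move_arm(commands="0 0 0 0 0 0 0.7;0 0 0 0 0 0 1;0 0 0 0 0 0 1;0 0 0 0 0 0 1;0 0 0 0 0 0 1")

```text
t: 17.52
tcp_pos: [0.4319, -0.3284, 0.0506]
tool_rot: [0.808, 0.448, -0.335, 0.185]
force: [0.9, 0.1, -0.2]
finger_gap: 0.997
gripper_force: 0.0
```

>>> move_arm(commands="0 0 -15 0 0 0 1;0 0 -40 0 0 0 1;0 0 -80 0 0 0 1;0 0 -120 0 0 0 1;-40 0 -160 0 0 0 1")

```text
t: 18.15
tcp_pos: [0.4779, -0.2538, 0.1922]
tool_rot: [0.807, 0.45, -0.335, 0.184]
force: [0.7, -1.2, 0.7]
finger_gap: 1.002
gripper_force: 0.0
```

```bash
python3 - <<'E'
from h import *
s=telemetry.sense();print(s["t"],s["q"].round(3),s["tcp_pos"].round(4))
p=to([.46,-.20,.30],down(-28))
d=snapshot("wrist");cv2.imwrite("pics/w6.png",d["image"][:,:,::-1])
print(project(d,[[.4395,-.313,.09],[.4395,-.313,.005]]))
E
```

```text
18.15 [-0.316  0.653  1.617 -0.812  1.241  0.66 ] [ 0.4779 -0.2538  0.1922]
shift [ -50.4  -44.1 -101.8] turn [-1.8 45.  -3.5]
[[273.12516855 179.2293763 ]
 [273.8722755  107.33470668]]
```

View pics/w6.png

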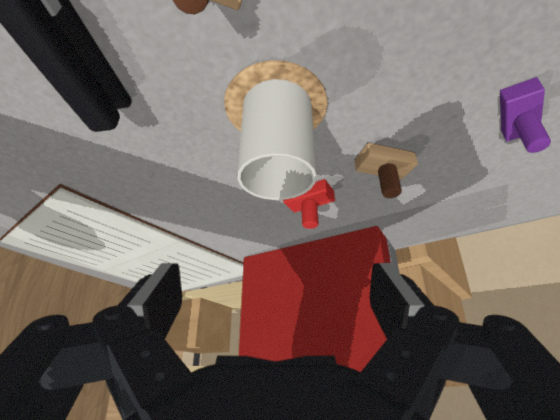

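The cup stands empty on the coaster, with its rim at (277,175). Stamps next.

```bash
python3 - <<'E'
from h import *
p=to([.466,-.2,.25],down(-54))
see("top",amin=250,amax=450)
E
```

```text
shift [ -6.7 -41.5 -63.4] turn [ 9.2 44.4 20.9]
top 418 [428. 296.] [ 395.2 -469.8] 63.0 48.0 0.0
top 427 [360. 279.] [ 436.  -300.7] 98.0 80.0 11.7
top 334 [417. 251.] [ 506.7 -444.5] 67.0 35.0 133.5
top 325 [410. 196.] [ 648.4 -433.4] 68.0 37.0 90.5
```

>>> move_arm(commands="-1 -8 -20 1.8 9 4 1;-3 -16 -40 3.6 18 8 1;-4 -24 -55 5.5 27 12.5 1;-5 -33 -60 7.3 36 17 1;-7 -41 -63 9.2 44.4 20.9 1")

```text
t: 18.88
tcp_pos: [0.4638, -0.2003, 0.2429]
tool_rot: [0.952, 0.306, -0.0, -0.004]
force: [0.5, -0.1, -1.1]
finger_gap: 0.997
gripper_force: 0.0
```

>>> move_arm(commands="0 0 0 0 0 0 1;0 0 0 0 0 0 1;0 0 0 0 0 0 1;0 0 0 0 0 0 1;0 0 0 0 0 0 1")

```text
t: 19.5
tcp_pos: [0.4638, -0.2007, 0.2413]
tool_rot: [0.952, 0.308, -0.003, -0.004]
force: [0.1, -0.1, -0.7]
finger_gap: 1.002
gripper_force: 0.0
```

```bash
python3 - <<'E'
from h import *
s=telemetry.sense();print(s["t"],s["q"].round(3),s["tcp_pos"].round(4))
see("wrist",amin=700,amax=6000)
for n in("wrist",):
    d=snapshot(n);m=cv2.inRange(cv2.cvtColor(d["image"],cv2.COLOR_RGB2HSV),(0,90,20),(15,255,110))
    for c in cv2.findContours(m,cv2.RETR_EXTERNAL,cv2.CHAIN_APPROX_NONE)[0]:
        if 80<cv2.contourArea(c)<4000: print('dark',cv2.contourArea(c),c.reshape(-1,2).mean(0).round(),rect(d,c,.054))
p=to([.466,-.1795,.10],down(-54));to([.466,-.1795,.026],down(-54),p)
E
```

```text
19.5 [-6.300e-01  3.580e-01  1.709e+00 -1.000e-03  1.085e+00  3.160e-01] [ 0.4638 -0.2007  0.2413]
wrist 1044 [459. 409.] [ 360.3 -627.6] 94.0 73.0 121.2
wrist 1595 [453. 266.] [ 504.5 -447.2] 70.0 57.0 132.9
wrist 1572 [333. 237.] [ 448.  -299.1] 95.0 76.0 155.2
wrist 1586 [263. 170.] [ 467.  -179.6] 64.0 35.0 125.8
wrist 1767 [527. 172.] [ 649.4 -435.2] 85.0 43.0 98.4
wrist 1963 [342.  70.] [ 604.2 -185.5] 65.0 35.0 18.6
dark 1018.0 [461. 409.] (array([ 376.1, -582.2], dtype=float32), np.float32(85.0), np.float32(66.0), 121.2)
dark 454.5 [463. 274.] (array([ 510.6, -434. ], dtype=float32), np.float32(44.0), np.float32(20.0), 87.9)
dark 349.5 [263. 173.] (array([ 469. , -178.7], dtype=float32), np.float32(23.0), np.float32(21.0), 35.6)
dark 478.5 [347.  67.] (array([ 601.5, -184.9], dtype=float32), np.float32(27.0), np.float32(21.0), 155.5)
dark 241.5 [552.  26.] (array([ 762.8, -323.2], dtype=float32), np.float32(34.0), np.float32(22.0), 94.9)
dark 1474.5 [38. 53.] (array([440.9,  62.4], dtype=float32), np.float32(127.0), np.float32(50.0), 89.0)
dark 81.0 [49.  9.] (array([482.8,  85.2], dtype=float32), np.float32(37.0), np.float32(14.0), 152.6)
shift [ 15.  -14.6 141.5] turn [-0.6  0.2 -0.2]
shift [ 0.  0. 74.] turn [0. 0. 0.]
```

>>> move_arm(commands="8 -8 60 0 0 0 0.6;15 -15 110 0 0 0 0.6;15 -15 160 0 0 0 0.6;15 -15 205 0 0 0 0.6;15 -15 215 0 0 0 0.6")

```text
t: 20.23
tcp_pos: [0.4636, -0.178, 0.0243]
tool_rot: [0.952, 0.307, -0.005, -0.006]
force: [0.4, -0.7, 0.3]
finger_gap: 0.8
gripper_force: 0.0
```

>>> move_arm(commands="0 0 0 0 0 0 0.4;0 0 0 0 0 0 -1;0 0 0 0 0 0 -1;0 0 0 0 0 0 -1;0 0 0 0 0 0 -1")

```text
t: 20.85
tcp_pos: [0.4659, -0.1795, 0.0283]
tool_rot: [0.952, 0.307, -0.002, -0.003]
force: [-0.9, 0.3, 7.1]
finger_gap: 0.236
gripper_force: 58.4
```

```bash
python3 - <<'E'
from h import *
s=telemetry.sense();print(s["t"],s["q"].round(3),s["tcp_pos"].round(4),s["finger_gap"],s["gripper_force"])
p=to([s["tcp_pos"][0],s["tcp_pos"][1],.19],down(-54))
p=to([.50,-.06,.20],down(-75),p)
p=to([.473,.058,.17],down(-91),p)
p=to([.473,.058,.043],down(-91),p)
E
```

```text
20.85 [-0.592  0.712  1.887  0.     0.55   0.355] [ 0.4659 -0.1795  0.0283] 0.2356807719456776 58.37619602680206
shift [  -0.4   -1.1 -161.7] turn [-0.4  0.1 -0.2]
shift [ 97.8 -76.6 -10. ] turn [ 0.  0. 21.]
shift [   4.5 -121.    30. ] turn [ 0.  0. 16.]
shift [  0.   0. 127.] turn [0. 0. 0.]
```

>>> move_arm(commands="0 0 -30 0 0 0 -1;0 0 -70 0 0 0 -1;0 0 -110 0 0 0 -1;0 0 -150 0 0 0 -1;0 -1 -162 0 0 0 -1")

```text
t: 21.48
tcp_pos: [0.467, -0.1798, 0.1915]
tool_rot: [0.952, 0.307, -0.001, -0.002]
force: [0.0, -0.3, -1.9]
finger_gap: 0.24
gripper_force: 59.1
```

>>> move_arm(commands="20 -15 -2 0 0 4 -1;40 -30 -4 0 0 8 -1;60 -45 -6 0 0 12 -1;80 -62 -8 0 0 17 -1;98 -77 -10 0 0 21 -1")

```text
t: 22.1
tcp_pos: [0.4996, -0.0582, 0.1981]
tool_rot: [0.992, 0.127, -0.005, -0.004]
force: [1.2, 0.0, -1.2]
finger_gap: 0.241
gripper_force: 59.1
```

>>> move_arm(commands="1 -30 5 0 0 4 -1;2 -60 10 0 0 8 -1;3 -90 20 0 0 12 -1;4 -121 30 0 0 16 -1;4 -121 30 0 0 16 -1")

```text
t: 22.72
tcp_pos: [0.4706, 0.0606, 0.1685]
tool_rot: [1.0, -0.009, -0.007, -0.003]
force: [-0.3, -0.6, -0.0]
finger_gap: 0.236
gripper_force: 59.1
```

```bash
python3 - <<'E'
from h import *
s=telemetry.sense();print(s["t"],s["q"].round(3),s["tcp_pos"].round(4),s["finger_gap"],s["gripper_force"])
p=to([.473,.058,.04],down(-91))
E
```

```text
22.725 [-0.111  0.43   1.859  0.006  0.867  1.474] [0.4706 0.0606 0.1685] 0.23586088829614402 59.05165672302246
shift [  4.2   3.3 128.4] turn [-0.4  0.8 -0.1]
```

>>> move_arm(commands="2 2 35 0 0 0 -1;3 2 70 0 0 0 -1;3 2 100 0 0 0 -1;3 2 124 0 0 0 -1;3 2 128 0 0 0 -1")

```text
t: 23.35
tcp_pos: [0.4744, 0.0568, 0.0405]
tool_rot: [1.0, -0.011, -0.006, -0.003]
force: [-0.2, -0.2, -1.5]
finger_gap: 0.236
gripper_force: 59.0
```

>>> move_arm(commands="0 0 0 0 0 0 -1;0 0 0 0 0 0 0.06;0 0 0 0 0 0 0.06;0 0 0 0 0 0 0.06;0 0 0 0 0 0 0.06")

```text
t: 23.98
tcp_pos: [0.4774, 0.0543, 0.044]
tool_rot: [1.0, -0.01, -0.001, -0.001]
force: [-1.6, -16.2, 5.6]
finger_gap: 0.527
gripper_force: 0.0
```

>>> move_arm(commands="0 0 -40 0 0 0 0.06;0 0 -80 0 0 0 0.06;0 0 -125 0 0 0 0.06;0 0 -165 0 0 0 0.5;0 0 -170 0 0 0 0.6")

```text
t: 24.6
tcp_pos: [0.4786, 0.0563, 0.216]
tool_rot: [1.0, -0.011, 0.0, -0.002]
force: [0.7, 0.2, -0.8]
finger_gap: 0.8
gripper_force: 0.0
```

```bash
python3 - <<'E'
from h import *
s=telemetry.sense();print(s["t"],s["q"].round(3),s["tcp_pos"].round(4),s["finger_gap"],s["gripper_force"])
see("top",amin=250,amax=450)
p=to([.55,-.14,.20],down(-60))
p=to([.55,-.14,.20],down(-12),p)
p=to([.6035,-.185,.2],down(18.5),p)
E
```

```text
24.6 [-0.118  0.358  1.801  0.006  0.982  1.471] [0.4786 0.0563 0.216 ] 0.7996217927811137 0.0
top 375 [ 29. 328.] [314.3 510.8] 142.0 29.0 117.5
top 405 [429. 296.] [ 395.2 -470. ] 63.0 48.0 0.1
top 437 [360. 279.] [ 435.9 -301.6] 98.0 81.0 14.2
top 339 [417. 251.] [ 506.7 -444.5] 67.0 35.0 133.5
top 317 [314. 213.] [ 601.7 -184.8] 65.0 36.0 19.2
top 326 [410. 196.] [ 648.4 -433.4] 68.0 37.0 90.5
shift [ 76.4 194.9  13.7] turn [ -0.3   0.  -31.2]
shift [0. 0. 0.] turn [  0.   0. -48.]
shift [-32.9  61.7   0. ] turn [  0.    0.  -30.5]
```

>>> move_arm(commands="15 40 2 0 0 -10 0.6;30 80 4 0 0 -20 0.6;46 120 7 0 0 -30 0.6;62 160 10 0 0 -38 0.6;76 195 14 0 0 -46 0.6")

```text
t: 25.28
tcp_pos: [0.5478, -0.1413, 0.1949]
tool_rot: [0.924, 0.383, -0.003, -0.005]
force: [0.2, 0.8, 0.3]
finger_gap: 0.805
gripper_force: 0.0
```

>>> move_arm(commands="0 0 0 0 0 -10 0.6;0 0 0 0 0 -20 0.6;0 0 0 0 0 -30 0.6;0 0 0 0 0 -40 0.6;0 0 0 0 0 -50 0.6")

```text
t: 25.9
tcp_pos: [0.5471, -0.1396, 0.1948]
tool_rot: [0.675, 0.738, -0.001, -0.006]
force: [0.3, 0.1, -0.5]
finger_gap: 0.798
gripper_force: 0.0
```

```bash
python3 - <<'E'
from h import *
p=to([.6025,-.185,.11],down(18.5))
E
```

```text
shift [-50.8  52.   83.9] turn [ -0.5  -0.5 -13.4]
```

>>> move_arm(commands="-13 13 10 0 0 -4 0.6;-26 26 20 0 0 -8 0.6;-39 39 40 -0.5 -0.5 -13.4 0.6;-51 52 60 -0.5 -0.5 -13.4 0.6;-51 52 70 -0.5 -0.5 -13.4 0.6")

```text
t: 26.52
tcp_pos: [0.603, -0.1862, 0.1231]
tool_rot: [0.587, 0.81, -0.0, -0.0]
force: [-0.2, -0.1, -0.7]
finger_gap: 0.799
gripper_force: 0.0
```

```bash
python3 - <<'E'
from h import *
see("wrist",amin=700,amax=9000)
p=to([.6025,-.185,.027],down(18.5))
E
```

```text
wrist 1432 [434. 403.] [ 823.8 -332.4] 88.0 39.0 153.7
wrist 1158 [115. 403.] [ 513.4 -433.6] 66.0 40.0 70.5
wrist 2599 [ 77. 262.] [ 452.1 -287.5] 94.0 64.0 165.7
wrist 3478 [278. 209.] [ 605.6 -187.3] 64.0 42.0 18.1
wrist 5249 [379.  12.] [631.1 -32.7] 152.0 34.0 20.2
shift [-0.3  1.2 95.2] turn [-0.2 -0.2 -0.4]
```

>>> move_arm(commands="0 1 30 0 0 0 0.6;0 1 60 0 0 0 0.6;0 1 85 0 0 0 0.6;0 1 95 0 0 0 0.6;0 1 95 0 0 0 0.6")

```text
t: 27.2
tcp_pos: [0.6042, -0.1854, 0.0303]
tool_rot: [0.587, 0.81, 0.0, 0.0]
force: [0.1, -0.6, -0.2]
finger_gap: 0.806
gripper_force: 0.0
```

>>> move_arm(commands="0 0 0 0 0 0 0.4;0 0 0 0 0 0 -1;0 0 0 0 0 0 -1;0 0 0 0 0 0 -1;0 0 0 0 0 0 -1")

```text
t: 27.82
tcp_pos: [0.6053, -0.1862, 0.0314]
tool_rot: [0.587, 0.81, 0.0, 0.002]
force: [-1.2, 0.0, 5.6]
finger_gap: 0.24
gripper_force: 58.8
```

>>> move_arm(commands="0 0 -30 0 0 0 -1;0 0 -70 0 0 0 -1;0 0 -110 0 0 0 -1;0 0 -150 0 0 0 -1;0 0 -162 0 0 0 -1")

```text
t: 28.45
tcp_pos: [0.6056, -0.1863, 0.1948]
tool_rot: [0.587, 0.81, 0.0, 0.003]
force: [-0.1, 0.6, -2.0]
finger_gap: 0.233
gripper_force: 58.8
```

```bash
python3 - <<'E'
from h import *
s=telemetry.sense();print(s["t"],s["q"].round(3),s["tcp_pos"].round(4),s["finger_gap"],s["gripper_force"])
p=to([.60,-.05,.19],down(60))
p=to([.600,.046,.17],down(89),p)
E
```

```text
28.45 [-0.474  0.577  1.451 -0.     1.106 -0.791] [ 0.6056 -0.1863  0.1948] 0.23322409913010247 58.755159974098206
shift [131.2  37.1   4.4] turn [  0.2   0.4 -41.8]
shift [48.  83.1 20. ] turn [  0.   0. -29.]
```

>>> move_arm(commands="26 7 1 0 0 -8 -1;52 15 2 0 0 -16 -1;78 22 3 0 0 -25 -1;105 30 4 0 0 -33 -1;131 37 4 0 0 -42 -1")

```text
t: 29.08
tcp_pos: [0.5975, -0.0485, 0.1862]
tool_rot: [0.255, 0.967, -0.0, -0.001]
force: [-0.1, -0.5, -1.4]
finger_gap: 0.236
gripper_force: 58.7
```

>>> move_arm(commands="12 21 2 0 0 -8 -1;24 42 5 0 0 -16 -1;36 63 10 0 0 -24 -1;48 83 15 0 0 -29 -1;48 83 20 0 0 -29 -1")

```text
t: 29.7
tcp_pos: [0.5971, 0.0476, 0.1663]
tool_rot: [0.006, 1.0, -0.0, -0.001]
force: [-0.3, 0.0, -2.0]
finger_gap: 0.234
gripper_force: 58.7
```

```bash
python3 - <<'E'
from h import *
s=telemetry.sense();print(s["t"],s["q"].round(3),s["tcp_pos"].round(4),s["finger_gap"],s["gripper_force"])
p=to([.600,.046,.043],down(89))
E
```

```text
29.7 [-1.060e-01  5.730e-01  1.561e+00 -1.000e-03  1.010e+00 -1.664e+00] [0.5971 0.0476 0.1663] 0.23372753051554282 58.72226357460022
shift [ -3.1  -1.5 123.3] turn [-0.  -0.1  0.3]
```

>>> move_arm(commands="-3 -1 35 0 0 0 -1;-3 -1 70 0 0 0 -1;-3 -1 100 0 0 0 -1;-3 -1 120 0 0 0 -1;-3 -1 123 0 0 0 -1")

```text
t: 30.32
tcp_pos: [0.6, 0.044, 0.0428]
tool_rot: [0.008, 1.0, -0.0, -0.002]
force: [0.5, -0.3, -1.3]
finger_gap: 0.234
gripper_force: 58.7
```

>>> move_arm(commands="0 0 0 0 0 0 -1;0 0 0 0 0 0 -0.05;0 0 0 0 0 0 -0.05;0 0 0 0 0 0 -0.05;0 0 0 0 0 0 -0.05")

```text
t: 30.95
tcp_pos: [0.6019, 0.045, 0.0456]
tool_rot: [0.007, 1.0, -0.001, 0.001]
force: [0.1, 0.5, -0.2]
finger_gap: 0.478
gripper_force: 0.0
```

>>> move_arm(commands="0 0 -40 0 0 0 -0.05;0 0 -80 0 0 0 -0.05;0 0 -125 0 0 0 0;0 0 -165 0 0 0 0.5;0 0 -170 0 0 0 0.6")

```text
t: 31.58
tcp_pos: [0.6034, 0.045, 0.2189]
tool_rot: [0.007, 1.0, -0.001, 0.005]
force: [0.6, 0.6, -0.8]
finger_gap: 0.801
gripper_force: 0.0
```

```bash
python3 - <<'E'
from h import *
s=telemetry.sense();print(s["t"],s["q"].round(3),s["tcp_pos"].round(4),s["finger_gap"],s["gripper_force"])
see("top",amin=250,amax=450)
p=to([.55,-.14,.22],down(43))
p=to([.52,-.30,.22],down(0),p)
p=to([.507,-.4445,.2],down(-46.5),p)
E
```

```text
31.575 [-1.100e-01  5.110e-01  1.505e+00 -1.000e-03  1.117e+00 -1.665e+00] [0.6034 0.045  0.2189] 0.8010850113364918 0.0
top 411 [428. 296.] [ 395.2 -469.8] 63.0 48.0 0.0
top 429 [360. 279.] [ 436.  -300.7] 98.0 80.0 11.7
top 326 [417. 251.] [ 506.8 -444.6] 66.0 35.0 133.5
top 326 [410. 196.] [ 648.4 -433.4] 68.0 37.0 90.5
shift [  49.7 -185.9   -2.5] turn [ 0.1  0.4 46.2]
shift [ -96.6 -131.1    0. ] turn [ 0.  0. 43.]
shift [-144.5  -13.    20. ] turn [ 0.   0.  46.5]
```

>>> move_arm(commands="10 -37 0 0 0 9 0.6;20 -74 0 0 0 18 0.6;30 -112 0 0 0 28 0.6;40 -149 0 0 0 37 0.6;50 -186 0 0 0 46 0.6")

```text
t: 32.25
tcp_pos: [0.5471, -0.1408, 0.2134]
tool_rot: [0.4, 0.917, -0.0, -0.001]
force: [0.7, 0.1, 1.0]
finger_gap: 0.801
gripper_force: 0.0
```

>>> move_arm(commands="-19 -26 0 0 0 8.5 0.6;-38 -52 0 0 0 17 0.6;-58 -78 0 0 0 26 0.6;-77 -105 0 0 0 34 0.6;-97 -131 0 0 0 43 0.6")

```text
t: 32.88
tcp_pos: [0.5181, -0.3007, 0.2134]
tool_rot: [0.708, 0.706, 0.0, -0.001]
force: [-0.3, 0.1, -0.2]
finger_gap: 0.8
gripper_force: 0.0
```

>>> move_arm(commands="-29 -3 4 0 0 9 0.6;-58 -5 8 0 0 18 0.6;-87 -8 12 0 0 27 0.6;-116 -10 16 0 0 36 0.6;-144 -13 20 0 0 46 0.6")

```text
t: 33.5
tcp_pos: [0.5059, -0.4445, 0.1931]
tool_rot: [0.928, 0.373, 0.0, -0.001]
force: [1.1, -0.2, 0.4]
finger_gap: 0.801
gripper_force: 0.0
```

>>> move_arm(commands="0 0 20 0 0 0 0.6;0 0 40 0 0 0 0.6;0 0 50 0 0 0 0.6;0 0 50 0 0 0 0.6;0 0 50 0 0 0 0.6")

```text
t: 34.12
tcp_pos: [0.5073, -0.4448, 0.146]
tool_rot: [0.927, 0.376, 0.001, 0.001]
force: [-0.5, 0.9, 0.9]
finger_gap: 0.8
gripper_force: 0.0
```

```bash
python3 - <<'E'
from h import *
s=telemetry.sense();print(s["t"],s["q"].round(3),s["tcp_pos"].round(4),s["finger_gap"],s["gripper_force"])
see("wrist",amin=1500,amax=9000)
p=to([.507,-.445,.027],down(-46.5))
E
```

```text
34.125 [-8.850e-01  6.880e-01  1.375e+00  1.000e-03  1.075e+00 -8.600e-02] [ 0.5073 -0.4448  0.146 ] 0.8000347274947652 0.0
wrist 2078 [218. 299.] [ 400.  -469.9] 78.0 39.0 6.4
wrist 2910 [278. 202.] [ 509.4 -448. ] 64.0 40.0 134.1
wrist 3267 [133. 148.] [ 455. -325.] 95.0 73.0 52.0
wrist 3919 [391.  71.] [ 653.1 -435.8] 64.0 46.0 90.5
shift [ -0.4  -0.7 119.4] turn [ 0.2 -0.   0.7]
```

>>> move_arm(commands="0 -1 35 0 0 0.7 0.6;0 -1 70 0 0 0.7 0.6;0 -1 100 0 0 0.7 0.6;0 -1 117 0 0 0.7 0.6;0 -1 119 0 0 0.7 0.6")

```text
t: 34.8
tcp_pos: [0.5063, -0.4438, 0.026]
tool_rot: [0.929, 0.37, 0.001, 0.0]
force: [-0.2, -0.5, 0.2]
finger_gap: 0.8
gripper_force: 0.0
```

>>> move_arm(commands="0 0 0 0 0 0 0.4;0 0 0 0 0 0 -1;0 0 0 0 0 0 -1;0 0 0 0 0 0 -1;0 0 0 0 0 0 -1")

```text
t: 35.42
tcp_pos: [0.5072, -0.4448, 0.028]
tool_rot: [0.929, 0.37, 0.001, 0.002]
force: [0.2, -0.5, 5.3]
finger_gap: 0.234
gripper_force: 58.9
```

>>> move_arm(commands="0 0 -30 0 0 0 -1;0 0 -70 0 0 0 -1;0 0 -110 0 0 0 -1;0 0 -150 0 0 0 -1;0 0 -180 0 0 0 -1")

```text
t: 36.05
tcp_pos: [0.5061, -0.4437, 0.208]
tool_rot: [0.929, 0.37, 0.001, 0.001]
force: [-0.0, -0.4, -1.3]
finger_gap: 0.236
gripper_force: 58.8
```

```bash
python3 - <<'E'
from h import *
s=telemetry.sense();print(s["t"],s["q"].round(3),s["tcp_pos"].round(4),s["finger_gap"],s["gripper_force"])
p=to([.55,-.20,.21],down(-60))
p=to([.536,.045,.19],down(-91),p)
E
```

```text
36.05 [-8.860e-01  6.170e-01  1.328e+00  1.000e-03  1.195e+00 -7.400e-02] [ 0.5061 -0.4437  0.208 ] 0.23598994879844015 58.82678925991058
shift [ 199.5 -146.6   -2.2] turn [ 0.1 -0.1 13.5]
shift [ 110.4 -219.2   20. ] turn [ 0.  0. 31.]
```

>>> move_arm(commands="40 -29 0 0 0 3 -1;80 -58 0 0 0 6 -1;120 -88 -1 0 0 9 -1;160 -117 -2 0 0 12 -1;199 -147 -2 0 0 13.5 -1")

```text
t: 36.67
tcp_pos: [0.5492, -0.1984, 0.208]
tool_rot: [0.966, 0.258, 0.0, 0.0]
force: [0.9, 0.2, -1.2]
finger_gap: 0.237
gripper_force: 59.0
```

>>> move_arm(commands="22 -44 4 0 0 7 -1;44 -88 8 0 0 14 -1;66 -132 12 0 0 21 -1;90 -176 16 0 0 28 -1;110 -219 20 0 0 31 -1")

```text
t: 37.3
tcp_pos: [0.5348, 0.0461, 0.1876]
tool_rot: [1.0, -0.01, 0.001, 0.0]
force: [1.1, -0.4, -1.3]
finger_gap: 0.24
gripper_force: 59.0
```

```bash
python3 - <<'E'
from h import *
s=telemetry.sense();print(s["t"],s["q"].round(3),s["tcp_pos"].round(4),s["finger_gap"],s["gripper_force"])
p=to([.536,.044,.042],down(-91))
E
```

```text
37.3 [-1.22e-01  4.68e-01  1.70e+00 -1.00e-03  9.72e-01  1.47e+00] [0.5348 0.0461 0.1876] 0.2403799409980399 58.98164212703705
shift [  1.1   1.9 145.6] turn [ 0.1 -0.1 -0.2]
```

>>> move_arm(commands="1 2 35 0 0 0 -1;1 2 75 0 0 0 -1;1 2 115 0 0 0 -1;1 2 140 0 0 0 -1;1 2 145 0 0 0 -1")

```text
t: 37.92
tcp_pos: [0.535, 0.0424, 0.0412]
tool_rot: [1.0, -0.009, -0.001, 0.0]
force: [0.6, -0.5, -1.0]
finger_gap: 0.233
gripper_force: 59.0
```

>>> move_arm(commands="0 0 0 0 0 0 -1;0 0 0 0 0 0 -0.05;0 0 0 0 0 0 -0.05;0 0 0 0 0 0 -0.05;0 0 0 0 0 0 -0.05")

```text
t: 38.55
tcp_pos: [0.537, 0.0422, 0.0435]
tool_rot: [1.0, -0.009, 0.001, 0.001]
force: [0.3, 0.5, -0.0]
finger_gap: 0.475
gripper_force: 0.0
```

>>> move_arm(commands="0 0 -40 0 0 0 -0.05;0 0 -80 0 0 0 -0.05;0 0 -125 0 0 0 0;0 0 -175 0 0 0 0;0 0 -220 0 0 0 0")

```text
t: 39.17
tcp_pos: [0.5361, 0.0425, 0.265]
tool_rot: [1.0, -0.009, 0.001, 0.001]
force: [0.5, 0.2, -0.8]
finger_gap: 0.499
gripper_force: 0.0
```

```bash
python3 - <<'E'
from h import *
s=telemetry.sense();print(s["t"],s["q"].round(3),s["tcp_pos"].round(4),s["finger_gap"],s["gripper_force"])
d=see("top",z=.014,amin=3000,amax=4800)
p=to([.55,.20,.25],down(-110))
p=to([.562,.294,.25],down(-102.5),p)
E
```

```text
39.175 [-1.280e-01  3.690e-01  1.613e+00 -1.000e-03  1.157e+00  1.461e+00] [0.5361 0.0425 0.265 ] 0.4987015497855439 0.0
top 4728 [404. 115.] [ 873.1 -433. ] 235.0 164.0 95.5
shift [   7.2 -157.9   20.8] turn [ 0.  -0.8 19. ]
shift [-20.9 -92.4   0. ] turn [ 0.   0.  -7.5]
```

```bash
python3 - <<'E'
from h import *
d=snapshot("wrist");cv2.imwrite("pics/w7.png",d["image"][:,:,::-1])
E
```

```text
(no output)
```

View pics/w7.png

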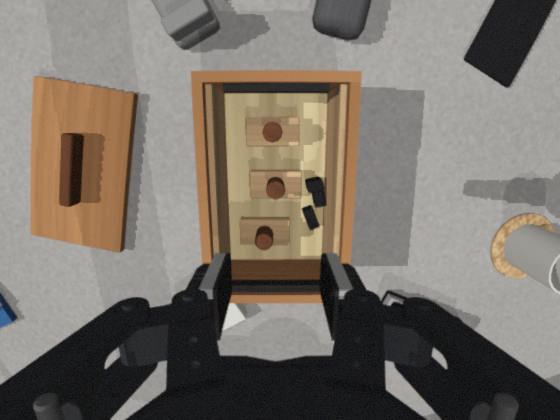

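All three stamps stand in the box at (272,131), (275,187) and (264,237), and the cartridges are beside them at (316,190) and (311,217). The lid lies untouched at (83,163). I'll measure the lid and the box precisely from this view.

```bash
python3 - <<'E'
from h import *
d=see("wrist",z=.014,amin=5000)
hsv=cv2.cvtColor(d["image"],cv2.COLOR_RGB2HSV)
m=cv2.inRange(hsv,(0,60,50),(179,255,255))
# rim edges on z=.104: first/last masked pixel along scan lines
L=[];Rr=[]
for v in range(110,240,10):
    u=np.nonzero(m[v,170:385])[0]+170;L.append([u[0],v]);Rr.append([u[-1],v])
T=[[u,np.nonzero(m[50:,u])[0][0]+50] for u in range(215,340,10)]
for n,e in(("L",L),("R",Rr),("T",T)):
    w=onplane(d,e,.104);print(n,np.median(w,0).round(4),w[0].round(4),w[-1].round(4))
k=cv2.inRange(hsv[100:230,40:110],(0,60,0),(179,255,90))
for c in cv2.findContours(k,cv2.RETR_EXTERNAL,cv2.CHAIN_APPROX_NONE)[0]:
    if cv2.contourArea(c)>300: print('handle',cv2.contourArea(c),rect(d,c+np.array([40,100]),.04))
E
```

```text
wrist 15932 [ 79. 162.] [563.4 292.9] 210.0 135.0 167.6
wrist 32279 [276. 172.] [539.   40.4] 269.0 202.0 179.0
L [0.5684 0.1178] [0.6242 0.117 ] [0.5076 0.1192]
R [ 0.5655 -0.0373] [ 0.6214 -0.0387] [ 0.5046 -0.0367]
T [0.6581 0.0395] [0.6586 0.0936] [ 0.6567 -0.0147]
handle 858.0 (array([563.5, 281.6], dtype=float32), np.float32(89.0), np.float32(22.0), 172.5)
```

```bash
python3 - <<'E'
from h import *
p=to([.5625,.2937,.17],down(-102.4))
E
```

```text
shift [  19.4 -251.9   95.6] turn [ 0.1 -0.5 11.4]
```

>>> move_arm(commands="4 -50 0 0 0 2 0.2;8 -100 0 0 0 4 0.2;12 -150 10 0 0 7 0.2;16 -200 40 0 0 10 0.2;19 -252 60 0 -0.5 11.4 0.2")

```text
t: 39.95
tcp_pos: [0.5582, 0.2949, 0.1996]
tool_rot: [0.994, -0.109, -0.006, 0.002]
force: [1.0, 0.2, 0.9]
finger_gap: 0.604
gripper_force: 0.0
```

>>> move_arm(commands="0 0 10 0 0 0 0.2;0 0 25 0 0 0 0.2;0 0 35 0 0 0 0.2;0 0 35 0 0 0 0.2;0 0 35 0 0 0 0.2")

```text
t: 40.58
tcp_pos: [0.5604, 0.2933, 0.1685]
tool_rot: [0.994, -0.109, -0.003, 0.0]
force: [0.5, -0.3, -0.4]
finger_gap: 0.597
gripper_force: 0.0
```

```bash
python3 - <<'E'
from h import *
s=telemetry.sense();print(s["t"],s["q"].round(3),s["tcp_pos"].round(4),s["finger_gap"])
d=see("wrist",z=.014,amin=5000);see("top",z=.014,amin=1500,amax=7000)
hsv=cv2.cvtColor(d["image"],cv2.COLOR_RGB2HSV)
k=cv2.inRange(hsv,(0,70,10),(15,255,90))
for c in cv2.findContours(k,cv2.RETR_EXTERNAL,cv2.CHAIN_APPROX_NONE)[0]:
    if cv2.contourArea(c)>600: print('handle',cv2.contourArea(c),c.reshape(-1,2).mean(0),rect(d,c,.04))
cv2.imwrite("pics/w8.png",d["image"][:,:,::-1])
p=to([.5625,.2937,.019],down(-102.4))
E
```

```text
40.575 [3.050e-01 6.120e-01 1.468e+00 2.000e-03 1.067e+00 2.093e+00] [0.5604 0.2933 0.1685] 0.5971782748220665
wrist 28596 [272. 180.] [563.9 295.3] 209.0 130.0 167.6
wrist 30571 [514. 168.] [502.   65.9] 340.0 125.0 1.0
top 3963 [123. 228.] [561.9 294. ] 210.0 133.0 167.6
top 6833 [221. 234.] [550.6  49.2] 260.0 173.0 179.1
top 3238 [ 30. 205.] [616.1 540.5] 298.0 145.0 7.7
top 4731 [404. 115.] [ 872.9 -433. ] 235.0 164.0 95.5
handle 961.0 [546.3028169  278.72535211] (array([426.1,  42.9], dtype=float32), np.float32(54.0), np.float32(29.0), 179.2)
handle 3393.5 [492.23616236 173.26568266] (array([548.5,  95.6], dtype=float32), np.float32(103.0), np.float32(50.0), 51.7)
shift [  2.8  -0.5 149.8] turn [ 0.   0.3 -0.1]
```

View pics/w8.png

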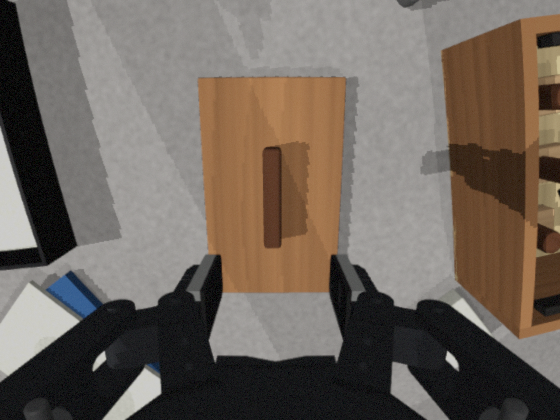

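The wrist view shows the lid squarely below the gripper, with its handle at (272,198). Going down to grip it.

>>> move_arm(commands="3 -1 45 0 0 0 0.2;3 -1 90 0 0 0 0.2;3 -1 130 0 0 0 0.2;3 -1 147 0 0 0 0.2;3 -1 150 0 0 0 0.2")

```text
t: 41.3
tcp_pos: [0.5619, 0.2943, 0.0175]
tool_rot: [0.994, -0.108, -0.004, 0.001]
force: [0.4, 0.7, 0.2]
finger_gap: 0.602
gripper_force: 0.0
```

>>> move_arm(commands="0 0 0 0 0 0 0.2;0 0 0 0 0 0 -1;0 0 0 0 0 0 -1;0 0 0 0 0 0 -1;0 0 0 0 0 0 -1", grip_force=80)

```text
t: 41.92
tcp_pos: [0.5629, 0.2949, 0.0195]
tool_rot: [0.994, -0.108, -0.002, -0.0]
force: [-0.4, 0.2, 5.4]
finger_gap: 0.165
gripper_force: 80.8
```

```bash
python3 - <<'E'
from h import *
s=telemetry.sense();print(s["t"],s["q"].round(3),s["tcp_pos"].round(4),s["finger_gap"])
to(s["tcp_pos"]+[0,0,.19],down(-102.4))
E
```

```text
41.925 [0.306 0.823 1.535 0.003 0.787 2.092] [0.5629 0.2949 0.0195] 0.1647682606473522
shift [  -0.8   -0.  -190. ] turn [-0.   0.2 -0. ]
```

>>> move_arm(commands="0 0 -30 0 0 0 -1;0 0 -80 0 0 0 -1;0 0 -130 0 0 0 -1;0 0 -175 0 0 0 -1;-1 0 -190 0 0 0 -1")

```text
t: 42.55
tcp_pos: [0.5634, 0.2949, 0.2107]
tool_rot: [0.994, -0.108, -0.001, -0.001]
force: [0.3, -0.4, -3.3]
finger_gap: 0.165
gripper_force: 79.7
```

```bash
python3 - <<'E'
from h import *
d=see("wrist",z=telemetry.sense()["tcp_pos"][2]-.0055,amin=10000)
s=telemetry.sense();print(s["t"],s["q"].round(3),s["tcp_pos"].round(4),s["finger_gap"],s["force"])
p=to([.539,.0407,.205],down(-91))
see("top",z=.104,amin=5500,amax=8000)
E
```

```text
wrist 101345 [372. 181.] [579.9 244.6] 224.0 167.0 80.3
42.6 [3.060e-01 5.650e-01 1.424e+00 2.000e-03 1.155e+00 2.093e+00] [0.5631 0.295  0.211 ] 0.17053204411585007 [-0.3377745  -0.30473123 -1.99300717]
shift [ 31.2 253.5   5.7] turn [ -0.1   0.1 -11.4]
top 6853 [221. 234.] [537.9  41. ] 238.0 159.0 179.1
```

>>> move_arm(commands="6 50 0 0 0 -2 -1;12 100 0 0 0 -4 -1;18 150 2 0 0 -7 -1;25 200 4 0 0 -9 -1;31 253 6 0 0 -11.4 -1")

```text
t: 43.28
tcp_pos: [0.5359, 0.0396, 0.1992]
tool_rot: [1.0, -0.008, -0.006, -0.0]
force: [0.6, -0.6, -3.6]
finger_gap: 0.168
gripper_force: 79.6
```

>>> move_arm(commands="0 0 10 0 0 0 -1;0 0 30 0 0 0 -1;0 0 55 0 0 0 -1;0 0 65 0 0 0 -1;0 0 65 0 0 0 -1")

```text
t: 43.9
tcp_pos: [0.5363, 0.0416, 0.1354]
tool_rot: [1.0, -0.009, -0.005, -0.0]
force: [-0.0, -0.4, -2.7]
finger_gap: 0.165
gripper_force: 79.8
```

```bash
python3 - <<'E'
from h import *
s=telemetry.sense();print(s["t"],s["q"].round(3),s["tcp_pos"].round(4),s["finger_gap"],s["force"])
p=to([.539,.0408,.1165],down(-91))
d=snapshot("scene");cv2.imwrite("pics/s9.png",cv2.resize(d["image"][100:280,250:450],None,fx=3,fy=3)[:,:,::-1])
E
```

```text
43.9 [-1.300e-01  5.520e-01  1.733e+00 -1.000e-03  8.670e-01  1.459e+00] [0.5363 0.0416 0.1354] 0.16457242356029675 [-0.02736403 -0.40783545 -2.70648916]
shift [ 2.9  0.8 18.9] turn [-0.   0.6 -0. ]
```

View pics/s9.png

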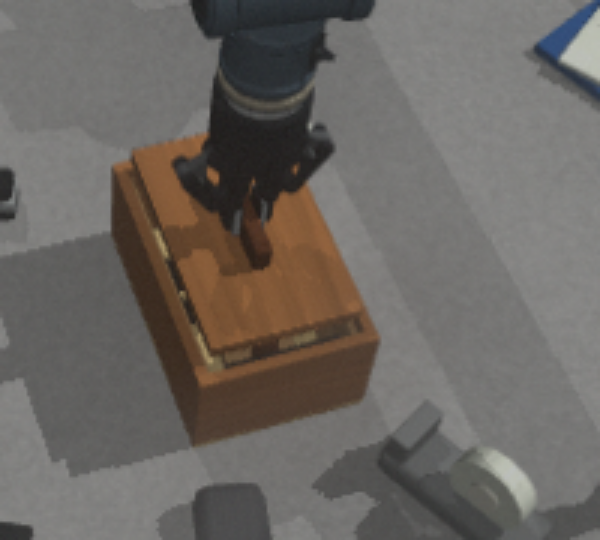

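The scene view shows the held lid hovering parallel over the mouth. I'll correct it 3 mm and lower it.

>>> move_arm(commands="3 1 3 0 0.6 0 -1;3 1 6 0 0.6 0 -1;3 1 8 0 0.6 0 -1;3 1 8 0 0.6 0 -1;3 1 8 0 0.6 0 -1")

```text
t: 44.58
tcp_pos: [0.5405, 0.0397, 0.1292]
tool_rot: [1.0, -0.009, 0.002, 0.0]
force: [-0.3, 0.2, -2.7]
finger_gap: 0.165
gripper_force: 79.8
```

```bash
python3 - <<'E'
from h import *
s=telemetry.sense();print(s["tcp_pos"].round(4),s["force"])
p=to([.539,.0408,.1165],down(-91))
E
```

```text
[0.5405 0.0397 0.1292] [-0.29560854  0.18255256 -2.72947643]
shift [-1.6 -1.  12.7] turn [ 0.  -0.2 -0. ]
```

>>> move_arm(commands="-1.5 -1 2 0 0 0 -1;-1.5 -1 5 0 0 0 -1;-1.5 -1 8 0 0 0 -1;-1.5 -1 10 0 0 0 -1;-1.5 -1 10 0 0 0 -1")

```text
t: 45.2
tcp_pos: [0.5388, 0.0408, 0.1188]
tool_rot: [1.0, -0.009, 0.002, 0.0]
force: [-0.1, -0.2, -2.6]
finger_gap: 0.166
gripper_force: 79.8
```

>>> move_arm(commands="0 0 1 0 0 0 -1;0 0 2 0 0 0 -1;0 0 3 0 0 0 -1;0 0 3 0 0 0 -1;0 0 3 0 0 0 -1")

```text
t: 45.82
tcp_pos: [0.5393, 0.0408, 0.1164]
tool_rot: [1.0, -0.009, 0.002, 0.0]
force: [0.1, -0.4, 2.4]
finger_gap: 0.17
gripper_force: 80.5
```

The lid is in the mouth and resting on the ledges, with no side force. I'll press it straight down while holding it, then finish each end.

>>> move_arm(commands="0 0 1 0 0 0 -1;0 0 2 0 0 0 -1;0 0 3.5 0 0 0 -1;0 0 5 0 0 0 -1;0 0 6 0 0 0 -1")

```text
t: 46.45
tcp_pos: [0.5391, 0.0408, 0.1111]
tool_rot: [1.0, -0.009, 0.002, 0.0]
force: [-2.2, -0.3, 8.0]
finger_gap: 0.169
gripper_force: 81.4
```

>>> move_arm(commands="0 0 1 0 0 0 -1;0 0 2 0 0 0 -1;0 0 2 0 0 0 -1;0 0 2 0 0 0 -1;0 0 2 0 0 0 -1")

```text
t: 47.08
tcp_pos: [0.5393, 0.0407, 0.1095]
tool_rot: [1.0, -0.009, 0.002, 0.0]
force: [-1.4, -0.6, 9.9]
finger_gap: 0.17
gripper_force: 81.9
```

>>> move_arm(commands="0 0 1 0 0 0 -1;0 0 2 0 0 0 -1;0 0 2 0 0 0 -1;0 0 2 0 0 0 -1;0 0 2 0 0 0 -1")

```text
t: 47.7
tcp_pos: [0.5393, 0.0408, 0.1094]
tool_rot: [1.0, -0.009, 0.003, 0.0]
force: [-4.7, 0.2, 24.1]
finger_gap: 0.164
gripper_force: 83.7
```

>>> move_arm(commands="0 0 0 0 0 0 -1;0 0 0 0 0 0 0;0 0 0 0 0 0 0;0 0 0 0 0 0 0;0 0 0 0 0 0 0")

```text
t: 48.32
tcp_pos: [0.5389, 0.0408, 0.1056]
tool_rot: [1.0, -0.009, 0.002, 0.0]
force: [0.7, 0.4, -0.3]
finger_gap: 0.5
gripper_force: 0.0
```

>>> move_arm(commands="0 0 -10 0 0 0 0;0 0 -40 0 0 0 0;0 0 -60 0 0 0 0;0 0 -70 0 0 0 -1;0 0 -70 0 0 0 -1")

```text
t: 48.95
tcp_pos: [0.5391, 0.0408, 0.1768]
tool_rot: [1.0, -0.009, 0.003, 0.0]
force: [0.1, 0.2, -0.6]
finger_gap: 0.081
gripper_force: 0.0
```

```bash
python3 - <<'E'
from h import *
r=down(-91);b=np.array([.539,.0408])
c,s=np.cos(np.radians(-1)),np.sin(np.radians(-1))
p=to([b[0]+.085*c,b[1]+.085*s,.15],r)
p=to([b[0]+.085*c,b[1]+.085*s,.104],r,p)
p=to([b[0]-.085*c,b[1]-.085*s,.15],r,(p[0]+[0,0,.046],r))
d=snapshot("scene");cv2.imwrite("pics/s10.png",cv2.resize(d["image"][100:280,250:450],None,fx=3,fy=3)[:,:,::-1])
E
```

```text
shift [84.7 -0.1 27.3] turn [ 0.  -0.3 -0. ]
shift [ 0.  0. 46.] turn [0. 0. 0.]
shift [-170.   -0.    0.] turn [0. 0. 0.]
```

The lid came up against a hard stop at home height under 24 N. I'll check and press each end with shut fingertips.

>>> move_arm(commands="40 0 0 0 0 0 -1;85 0 5 0 0 0 -1;85 0 30 0 0 0 -1;85 0 55 0 0 0 -1;85 0 66 0 0 0 -1")

```text
t: 49.62
tcp_pos: [0.6222, 0.0394, 0.1076]
tool_rot: [1.0, -0.009, -0.001, -0.0]
force: [1.1, 0.0, -0.2]
finger_gap: 0.001
gripper_force: 0.0
```

>>> move_arm(commands="0 0 2 0 0 0 -1;0 0 4 0 0 0 -1;0 0 6 0 0 0 -1;0 0 8 0 0 0 -1;0 0 8.5 0 0 0 -1")

```text
t: 50.25
tcp_pos: [0.6246, 0.0392, 0.104]
tool_rot: [1.0, -0.009, 0.003, 0.0]
force: [-1.9, 0.4, 10.6]
finger_gap: 0.002
gripper_force: 5.3
```

>>> move_arm(commands="0 0 0.5 0 0 0 -1;0 0 1 0 0 0 -1;0 0 1 0 0 0 -1;0 0 1 0 0 0 -1;0 0 1 0 0 0 -1")

```text
t: 50.88
tcp_pos: [0.6246, 0.0392, 0.1041]
tool_rot: [1.0, -0.009, 0.003, 0.0]
force: [-3.1, 0.6, 12.8]
finger_gap: 0.001
gripper_force: 6.6
```

>>> move_arm(commands="0 0 -10 0 0 0 -1;0 0 -30 0 0 0 -1;-50 0 -40 0 0 0 -1;-100 0 -40 0 0 0 -1;-125 0 -40 0 0 0 -1")

```text
t: 51.5
tcp_pos: [0.4958, 0.0419, 0.1408]
tool_rot: [1.0, -0.009, 0.001, 0.0]
force: [0.2, 0.4, 0.3]
finger_gap: 0.002
gripper_force: 0.0
```

>>> move_arm(commands="-30 0 0 0 0 0 -1;-45 0 5 0 0 0 -1;-45 0 20 0 0 0 -1;-45 0 30 0 0 0 -1;-45 0 35 0 0 0 -1")

```text
t: 52.12
tcp_pos: [0.4543, 0.0423, 0.1049]
tool_rot: [1.0, -0.009, 0.002, 0.0]
force: [-0.1, -0.3, -0.3]
finger_gap: -0.004
gripper_force: 0.0
```

>>> move_arm(commands="0 0 2 0 0 0 -1;0 0 4 0 0 0 -1;0 0 5 0 0 0 -1;0 0 5 0 0 0 -1;0 0 5 0 0 0 -1")

```text
t: 52.75
tcp_pos: [0.4543, 0.0423, 0.1038]
tool_rot: [1.0, -0.009, 0.003, 0.0]
force: [-7.3, 0.6, 35.4]
finger_gap: 0.001
gripper_force: 17.8
```

Both ends stop at 104 mm, flush with the rim. I'll retreat and do a final check.

>>> move_arm(commands="0 0 -10 0 0 0 -1;0 0 -40 0 0 0 -1;0 0 -80 0 0 0 -1;0 0 -130 0 0 0 -1;0 0 -180 0 0 0 -1")

```text
t: 53.38
tcp_pos: [0.4532, 0.0424, 0.2818]
tool_rot: [1.0, -0.009, 0.002, 0.0]
force: [0.6, 0.2, -0.4]
finger_gap: 0.001
gripper_force: 0.0
```

>>> move_arm(commands="0 -50 -5 0 0 0 -1;0 -100 -5 0 0 0 -1;0 -150 -5 0 0 0 -1;0 -200 -5 0 0 0 -1;0 -240 -5 0 0 0 -1")

```text
t: 54.0
tcp_pos: [0.4576, 0.2844, 0.2852]
tool_rot: [1.0, -0.009, 0.002, 0.0]
force: [0.7, -0.5, -0.0]
finger_gap: -0.001
gripper_force: 0.0
```

```bash
python3 - <<'E'
from h import *
d=snapshot("scene");cv2.imwrite("pics/s11.png",cv2.resize(d["image"][90:300,90:450],None,fx=2.2,fy=2.2)[:,:,::-1])
s=telemetry.sense();print(s["t"],s["tcp_pos"],s["force"])
E
```

```text
54.05 [0.45775527 0.28850791 0.28530048] [1.35235207 2.70434067 0.18836293]
```

View pics/s11.png

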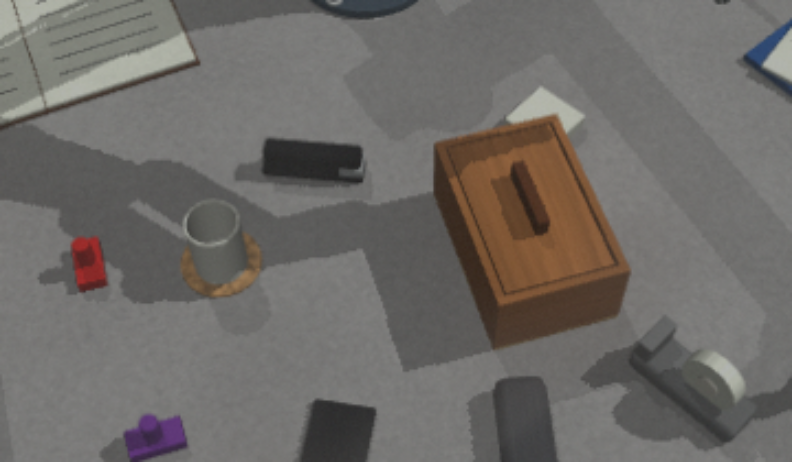

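The lid lies flush in the box mouth (around (530,210) in the crop). The cup stands on the coaster at (215,245), and the look-alikes and bystanders are where they were. Handing in.

```bash
python3 -c "
from station import ticket
print(ticket.sign_off())"
```

```text
the job is handed in; nothing more can be done
None
```

I handed the job in at about 54 s; the sign-off returned no verdict. The visible cartridges and all three stamps are in the box, the empty cup stands on the coaster, and the lid is pressed flush at both ends.

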